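# Draw a mask holder onto its port seals with a screwdriver cam lock

## Robot

A 7-joint arm with a two-finger parallel gripper is mounted at the origin on a cart in front of the work surface, level with it; the furniture and walls round the work are solid. World frame = base frame: x ahead of the robot, y to its left, z up, the work surface at z = 0. Lengths are in m, angles in rad, forces in N, time in s.
With the tool pointing down it reaches from about 0.425 to 0.925 m from the base axis. Payload 6.8 kg.
Tool frame: the origin (TCP) lies on the centre line of the jaws, within the pads' length; the fingertips stand 25 mm ahead of it and the grasp point (between the pads) lies 6 mm ahead of it (env.finger_overhang is the distance from the TCP to the fingertips, in m); z points along the fingers, x is the direction in which the jaws open and shut, and the axes are right-handed (so a half turn about z gives the same grasp; the last joint's range is limited). The gripper opens to 85 mm and grips with 20 to 120 N. Pads are 22 mm wide; open, the fingers measure 114 mm over their backs; the gripper's body (76 mm by 85 mm) begins 54 mm behind the grasp point. The pads swing forward as they close: fully open they stand 13 mm farther back than shut.
Start: joints at [-1.404, 0.477, 0.022, 1.555, -0.011, 1.109, -0.083], TCP at [0.183, 0.65, 0.256] pointing down, gripper open.
Joint ranges: [-2.96, 2.96], [-0.34, 2.1], [-1.41, 1.46], [0.24, 2.44], [-1.37, 4.51], [0.17, 1.92], [-2.96, 2.96]. Speed limits (rad/s): [2.39, 2.39, 3.14, 3.14, 3.14, 3.14, 3.14].

## Interface

Orientations are given as a rotation vector (axis times angle).
In Python, from workcell import env, vision gives the robot as it stands.
- The arm moves only by the tool jog_arm, never from a script. Its argument "commands" is a list of rows, each an object with "linear": the shift along the world's x, y, z in units of 40 mm (1.0 is 40 mm), a list of three; "dr": the turn, a rotation vector about the world's x, y, z in units of 5 degrees (1.0 is 5 degrees), a list of three. In form: [{"linear": [tx, ty, tz], "dr": [wx, wy, wz]}, ...]. A call has 1 to 5 rows; each row is the pose to reach, as a shift and turn from the pose commanded when the call began; what a row does not reach only later rows make up. A row lasts 1/12 s, in which the tool goes at most 41.7 mm and 7.16 degrees, less where a joint would pass 70% of its speed; a pose out of reach is approached as far as the arm can. A call with a gripper value outside its range is refused whole. "grip" is the finger opening in mm, from 0 to 85.4, set as the call begins (left out, the last holds). The fingers move at their own pace and stop on an object; "newtons" is the grip in N (left out, the last holds). Time passes only in rows, so rows that repeat a pose let the fingers close. It gives the time, the measured TCP pose, the force and the opening at its end, in the units of the state.
- env.observe(): the state, without advancing time (a new reading comes with each control period).
- vision.grab_frame(name): name is "side" or "top"; returns the picture (480x640x3 uint8, blue, green, red); there is no depth.
- vision.get_calibration(name): a dict with "fx", "fy", "cx", "cy" (pixels), "k1" (the pictures are not rectified: a ray, as slopes to the right and down, at radius r is drawn at 1 + k1 r^2 times it, then the intrinsics apply), "origin" and "attitude" of the camera in the world. Camera axes: x right, y down, z forward; pixel columns grow to the right and rows downward; lengths in m; the calibration is good to about 2 mm. A picture is of the moment at which its call begins. get_calibration takes no time and is no camera call.
- env.sign_off(): hands the job in, once; it reports no verdict.
The state is a dict: "time": time; "joints": joint angles; "qvel": joint speeds; "effort": joint torques, N m; "ee_pos": TCP position; "orientation": TCP orientation; "ft_force": force on the tool from outside, world axes, zero at the start; "ft_torque": the same for the moment, N m; "width": opening from 0.0 (shut) to 1.0 (fully open).
Only numpy, scipy, OpenCV 4.12 (cv2) and the standard library are available. Lean on these libraries where they do the work, as an engineer would, in place of code of your own. Each camera call takes 0.05 s, during which the arm holds its last target.

## Task

Slide the mask holder along the dock until it gently meets the two rubber port seals, then take the screwdriver from its stand and turn the cam on top of the dock clockwise until it grabs the holder's bolt and draws the holder snugly onto the seals: feel for it getting firm, stop there, and do not crush the seals or ram the blade. Put the screwdriver back upright in its stand and leave everything else on the bench where it is.

Things in the scene. Friction and masses are not known exactly. Their poses are not given: they have to be found in the camera images.
- dock: Bench dock, fixed: plate 190x96x10 mm with two guide rails 78.5 mm apart (tops at z 20) and a grey hollow head block 56x80 mm at its +x end, top at z 40. Origin: centre of the plate's underside; +x runs from the open tail to the block. The block's front face is at x +39 in this frame, with a 13 mm opening for the holder's bolt at y 0.
- port_seals: Two black rubber port seals, 17 mm across, side by side on one floating plate; they stand 4 mm out of the block's front face (free faces at x +35 mm in the dock's frame, z 23) and spring back with 20 N per mm together, 3 mm at most. Origin: midway between the two free faces.
- holder_front (a point): Middle of the front face of the loose aluminium mask holder (80x76 mm frame, 12 mm thick, 0.5 kg, with a 26 mm high bar in front), 13 mm above its underside; it lies on the dock plate between the rails, +x towards the block. It has slid home when this point lies at x +35 mm in the dock's frame. A T-headed bolt (neck 6, head 8x18 mm) stands out 18 +-1.6 mm to its head: it can be screwed in more or less. Slides with 1 N.
- holder_grip (a point): Centre of the holder's black grip bar (12 mm along x, 60 mm across, 18 mm high; its top is 40 mm above the table), 73 mm behind holder_front. Its rear face is 6 mm behind this point. Axes as holder_front.
- cam_slot (a point): Centre of the straight screwdriver slot at the top face of the steel cam disc (45 mm across, flat, 1 mm proud of the block; top 41 mm above the table; at x +68, y 0 in the dock's frame). x axis: along the slot. Slot 15 mm long, 4.2 mm wide, 6 mm deep (a blade has 0.14 rad of play). The black arrow on the disc points along the slot's -x, towards the cam's mouth.
- cam (a joint): Turn of the cam disc, rad, clockwise from above counted up; -0.08 to 0.04 at the start (mouth open to the bolt), stop at 1.9. Turns freely with 0.05 N m, meets the bolt head at 0.4 to 1.1 (differs with the bolt), then draws the holder in 5.5 mm per rad, and stays where it is left. Moment then: 0.12 to 0.17 N m at 5 N on the seals, 0.18 to 0.25 at 10 N, 0.31 to 0.46 at 20 N; some 20 % of the squeeze is lost on letting go.
- driver_grip (a point): Centre of the handle of the stubby screwdriver (90 g), which stands upright in its stand. z up. Square black handle with cut corners, 26x26 mm along its own x and y, 52 mm high; the blade's tip is 74 mm below this point. Blade 12 mm wide along the driver's x, 2.5 mm thick along y; shank 9 mm.
- driver_tip (a point): The end of the screwdriver's blade, middle; axes as driver_grip (x along the blade's width).
- stand_top (a point): Centre of the mouth of the hole in the screwdriver's stand, a fixed grey block 40x40x55 mm; this point is 55 mm above the table. The hole is 16x16 mm and 52 mm deep; the handle's lower end rests on the block, so the handle's centre is then 26 mm above this point and the tip 48 mm below.
- tweezers: Bystander: wafer tweezers; leave it where it is.
- drop_bottle: Bystander: small brown drop bottle; leave it where it is.
- timer: Bystander: grey timer; leave it where it is.
- tissue: Bystander: packet of lens tissue; leave it where it is.
- marker: Bystander: black marker pen; leave it where it is.
- tape_roll: Bystander: roll of black tape; leave it where it is.
There are look-alikes about, which are no part of the job. Leave any orange or pink look-alike of the part that bears stand_top alone.

How it is judged:
On the way, in this order (a step that is already met when the one before it is completed fails the run):
1. the holder has been slid up to the port seals (within 1.5 mm), the cam still open (x of holder_front in the frame of dock above 0.0335 m and value of joint cam below 0.35 rad), for 0.1 s.
2. the screwdriver's blade sits in the cam's slot, 3 mm deep or more (horizontal distance between driver_tip and cam_slot below 0.004 m and z of driver_tip in the frame of cam_slot below -0.003 m), for 0.1 s.
3. with the blade in the slot the cam has been turned clockwise until it draws the holder onto the seals with 5 N or more (all of step 2 and contact force between mask_holder and port_seals above 5 N and value of joint cam above 0.45 rad), for 0.1 s.
At the end, for the whole second after the job is handed in: The holder is held drawn in on the port seals with at least 5 N by the turned cam (0.45 rad or more), at rest, and the screwdriver stands upright (within 0.15 rad), fully down in its stand (contact force between mask_holder and port_seals above 5 N and value of joint cam above 0.45 rad and x of holder_front in the frame of dock above 0.035 m and linear speed of mask_holder below 0.01 m/s and horizontal distance between driver_tip and stand_top below 0.008 m and z of driver_tip in the frame of stand_top below -0.04 m and angle between driver_grip's own z axis and vertical below 0.15 rad and linear speed of screwdriver below 0.02 m/s); the robot touches nothing.
It fails at once if the port seals are crushed: more than 20 N on them (contact force between mask_holder and port_seals above 20 N).
It fails at once if the blade is rammed onto the cam disc or into its slot: more than 35 N between screwdriver and cam before the cam has taken hold (turned less than 0.4 rad) (contact force between screwdriver and cam above 35 N and value of joint cam below 0.4 rad).
It fails at once if a bystander is moved by more than 2 cm (distance of any of tweezers, drop_bottle, timer, tissue, marker, tape_roll from where it was at the start of the episode above 0.02 m).
It also fails if it takes over 70 s, if anything falls off the work surface, if the arm or the gripper's body presses on something with over 40 N, if the wrist force passes 120 N, or if a joint passes its speed limit or range.

## Working session

There is one attempt and no reset: what is moved stays moved. The work goes in short steps, Python scripts to look and compute and a tool call to move; the robot and the scene stay as the last step left them, time stands still between calls to the robot, and variables do not carry over. Pictures are saved under pics/ and viewed, and the job is handed in when it is done.

Besides the shell and the picture viewer there is one more tool, called after "Request:" by a JSON object that holds its "op" and its "data". jog_arm: Moves the arm, as the interface text tells. Its arguments: {"type":"object","properties":{"commands":{"type":"array"},"grip":{"type":"number"},"newtons":{"type":"number"}},"required":["commands"]}

```bash
ls; mkdir -p pics
python3 - <<'E'
from workcell import env, vision
import cv2
for n in("top","side"):
    cv2.imwrite(f"pics/{n}0.png",vision.grab_frame(n)); print(vision.get_calibration(n))
print(env.observe(), env.finger_overhang)
E
```

```text
pics
{'fx': 587.1204628483981, 'fy': 587.1204628483981, 'cx': 319.0244759421928, 'cy': 237.53161405232157, 'k1': -0.16838720516620678, 'origin': array([ 0.2367381 , -0.08808495,  1.35047189]), 'attitude': array([-2.14175957,  2.09787223, -0.20252524])}
{'fx': 619.6016942909656, 'fy': 619.6016942909656, 'cx': 318.0553965499468, 'cy': 241.56891501106816, 'k1': -0.10257875046871523, 'origin': array([-0.52290935, -0.50973696,  0.84888419]), 'attitude': array([-1.88591287,  1.27862147, -0.64473442])}
{'time': 0.1, 'joints': array([-1.40410061,  0.47775351,  0.02232564,  1.55638481, -0.01148996,
        1.10930225, -0.08311239]), 'qvel': array([ 0.0014664 , -0.00254951, -0.0012802 , -0.00199095,  0.00029631,
        0.0003421 ,  0.00028128]), 'effort': array([ 3.95985204e-03, -5.97762251e+01,  1.61354586e+00, -2.81953257e+01,
        1.28670770e-02,  5.10461570e-03,  1.51798904e-06]), 'ee_pos': array([0.18302458, 0.6491804 , 0.25538478]), 'orientation': array([ 2.50383511e+00,  1.89559097e+00, -2.02584854e-03]), 'ft_force': array([ 0.41759914, -0.16463883, -0.19797865]), 'ft_torque': array([ 0.06003404,  0.03752357, -0.00375799]), 'width': 0.9977940876355984} 0.025
```

View pics/top0.png

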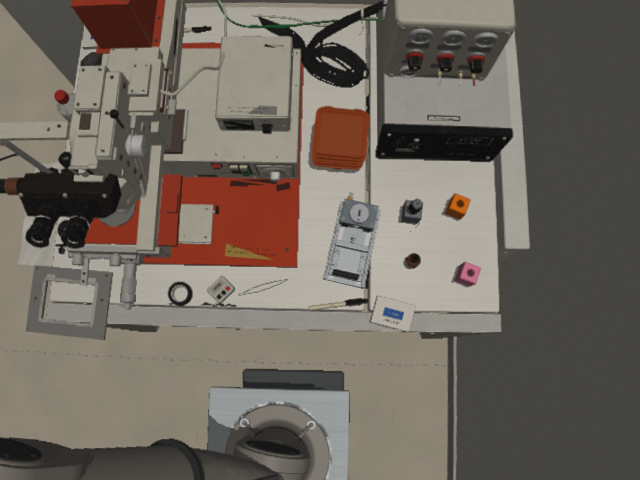

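View pics/side0.png

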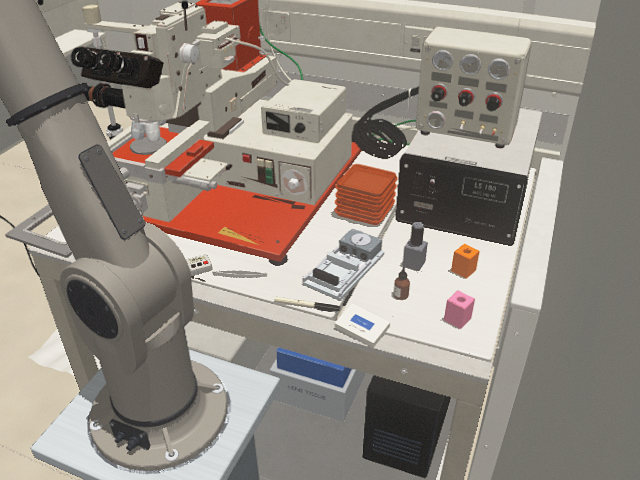

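The top view shows the dock at about (350,243), its block and cam at (359,213), the screwdriver in its grey stand at (413,209), and the orange and pink look-alike stands to the right. I'll zoom in next.

```bash
cat > h.py <<'E'
import numpy as np, cv2
from workcell import env, vision
from scipy.spatial.transform import Rotation as R
def ray(n,u,v):
    c=vision.get_calibration(n)
    K=np.array([[c['fx'],0,c['cx']],[0,c['fy'],c['cy']],[0,0,1]])
    p=cv2.undistortPoints(np.array([[[u,v]]],float),K,np.array([c['k1'],0,0,0.]))[0,0]
    d=R.from_rotvec(c['attitude']).as_matrix()@np.array([p[0],p[1],1]); return c['origin'],d
def onz(n,u,v,z):
    o,d=ray(n,u,v); return o+d*(z-o[2])/d[2]
def proj(n,P):
    c=vision.get_calibration(n)
    K=np.array([[c['fx'],0,c['cx']],[0,c['fy'],c['cy']],[0,0,1]])
    Rm=R.from_rotvec(c['attitude']).as_matrix().T
    q,_=cv2.projectPoints(np.atleast_2d(P).astype(float),cv2.Rodrigues(Rm)[0],-Rm@c['origin'],K,np.array([c['k1'],0,0,0.]));return q[:,0]
def tri(us,ut):
    A=[];b=[]
    for n,p in(("side",us),("top",ut)):
        o,d=ray(n,*p); d=d/np.linalg.norm(d); M=np.eye(3)-np.outer(d,d); A.append(M); b.append(M@o)
    return np.linalg.lstsq(np.vstack(A),np.hstack(b),rcond=None)[0]
def crop(img,x0,y0,x1,y1,s,fn):
    cv2.imwrite(fn,cv2.resize(img[y0:y1,x0:x1],None,fx=s,fy=s,interpolation=cv2.INTER_CUBIC))
E
python3 - <<'E'
from h import *
t=cv2.imread("pics/top0.png"); s=cv2.imread("pics/side0.png")
crop(t,315,190,435,290,6,"pics/top0c.png"); crop(s,290,210,440,320,5,"pics/side0c.png")
E
```

```text
(no output)
```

View pics/top0c.png

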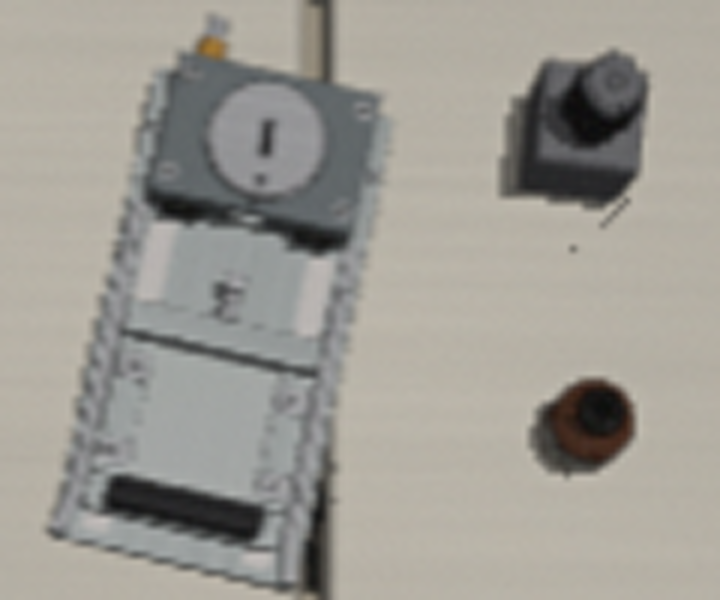

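View pics/side0c.png

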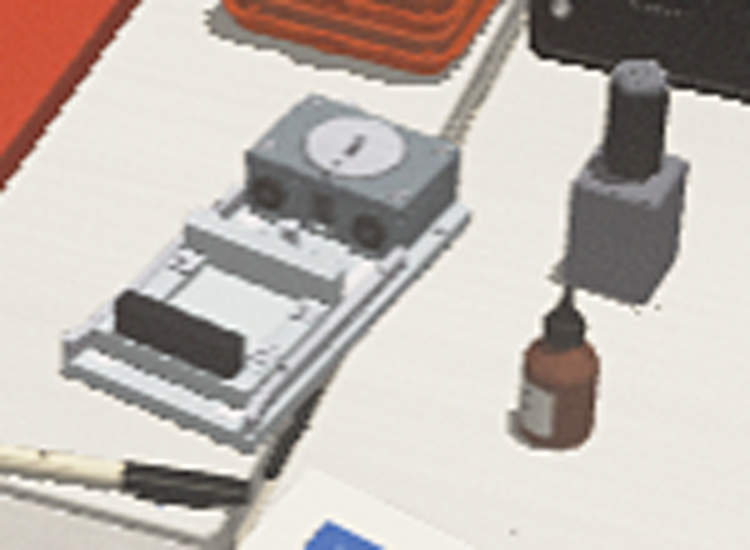

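```bash
cat > m.py <<'E'
from h import *
t=cv2.imread("pics/top0.png"); s=cv2.imread("pics/side0.png")
def cp(X,Y,x0,y0,sc): return (x0+(X+.5)/sc-.5, y0+(Y+.5)/sc-.5)
T=lambda X,Y: cp(X,Y,315,190,6)
S=lambda X,Y: cp(X,Y,290,210,5)
P=lambda n,p,z:onz(n,*p,z)
np.set_printoptions(precision=4,suppress=True)
# disc by mask: seeded bright region
for n,im,c in(("top",t,T(240,130)),("side",s,S(330,150))):
    g=cv2.cvtColor(im,cv2.COLOR_BGR2GRAY); x,y=map(int,c)
    r=g[y-14:y+18,x-18:x+22]
    big=cv2.resize(r,None,fx=8,fy=8,interpolation=cv2.INTER_CUBIC)
    for th in (125,135,145):
        m=(big>th).astype(np.uint8); cs,_=cv2.findContours(m,cv2.RETR_EXTERNAL,cv2.CHAIN_APPROX_NONE)
        for k in cs:
            if cv2.pointPolygonTest(k,((18.5)*8,(14.5)*8),False)>0:
                e=cv2.fitEllipse(cv2.convexHull(k)); u=x-18+(e[0][0]+.5)/8-.5; v=y-14+(e[0][1]+.5)/8-.5
                print(n,th,e[1],(u,v),onz(n,u,v,.041))
print("block corners z40 top:")
for q in((183,55),(385,95),(345,235),(147,190)): print(P("top",T(*q),.04))
print("side"); 
for q in((313,95),(461,150),(401,197),(247,152)): print(P("side",S(*q),.04))
print("slot top",P("top",T(264,120),.041),P("top",T(268,157),.041))
print("arrow",P("top",T(260,180),.041))
print("slot side",P("side",S(345,157),.041),P("side",S(362,137),.041), "arrow",P("side",S(336,164),.041))
print("grip bar top z40: top")
for q in((110,478),(265,515),(262,535),(105,500)): print(P("top",T(*q),.04))
print("grip side"); 
for q in((120,292),(243,342)): print(P("side",S(*q),.04))
print("plate tail corners z10",P("top",T(50,532),.01),P("top",T(292,588),.01))
print("stand top corners z55 top")
for q in((549,58),(648,90),(640,152),(532,142)): print(P("top",T(*q),.055))
print("handle top", P("top",T(618,82),.107), "side",P("side",S(638,72),.107))
E
python3 m.py
python3 - <<'E'
from h import *
t=cv2.imread("pics/top0.png"); s=cv2.imread("pics/side0.png")
crop(t,390,190,435,230,14,"pics/top0d.png"); crop(s,395,215,435,280,9,"pics/side0d.png")
E
```

```text
top 125 (145.4828338623047, 150.73867797851562) (359.05835342407227, 212.54574298858643) [ 0.5515 -0.174   0.041 ]
top 135 (141.7162628173828, 145.39065551757812) (359.0688648223877, 212.5541639328003) [ 0.5515 -0.1741  0.041 ]
top 145 (135.96278381347656, 139.96266174316406) (359.0458068847656, 212.52882766723633) [ 0.5516 -0.174   0.041 ]
side 125 (309.8480224609375, 398.40740966796875) (355.3524971008301, 236.08858108520508) [ 0.5562 -0.1619  0.041 ]
side 135 (248.36204528808594, 456.79095458984375) (354.1754951477051, 237.51998329162598) [ 0.55   -0.1612  0.041 ]
side 145 (246.05613708496094, 455.7658996582031) (353.9883728027344, 237.41122150421143) [ 0.5503 -0.1607  0.041 ]
block corners z40 top:
[ 0.5838 -0.1416  0.04  ]
[ 0.5696 -0.2194  0.04  ]
[ 0.5144 -0.2042  0.04  ]
[ 0.5303 -0.1285  0.04  ]
side
[ 0.5828 -0.1451  0.04  ]
[ 0.5664 -0.2208  0.04  ]
[ 0.5232 -0.2067  0.04  ]
[ 0.53   -0.1325  0.04  ]
slot top [ 0.5585 -0.1729  0.041 ] [ 0.544  -0.1745  0.041 ]
arrow [ 0.5349 -0.1715  0.041 ]
slot side [ 0.5411 -0.1747  0.041 ] [ 0.5583 -0.1769  0.041 ] arrow [ 0.5347 -0.1727  0.041 ]
grip bar top z40: top
[ 0.4194 -0.1162  0.04  ]
[ 0.4065 -0.1746  0.04  ]
[ 0.399  -0.1735  0.04  ]
[ 0.411  -0.1145  0.04  ]
grip side
[ 0.4166 -0.1177  0.04  ]
[ 0.4046 -0.1772  0.04  ]
plate tail corners z10 [ 0.4022 -0.0942  0.01  ] [ 0.3825 -0.1871  0.01  ]
stand top corners z55 top
[ 0.5818 -0.2807  0.055 ]
[ 0.5702 -0.3186  0.055 ]
[ 0.5458 -0.3152  0.055 ]
[ 0.5488 -0.2739  0.055 ]
handle top [ 0.5595 -0.2983  0.107 ] side [ 0.5578 -0.298   0.107 ]
```

View pics/top0d.png

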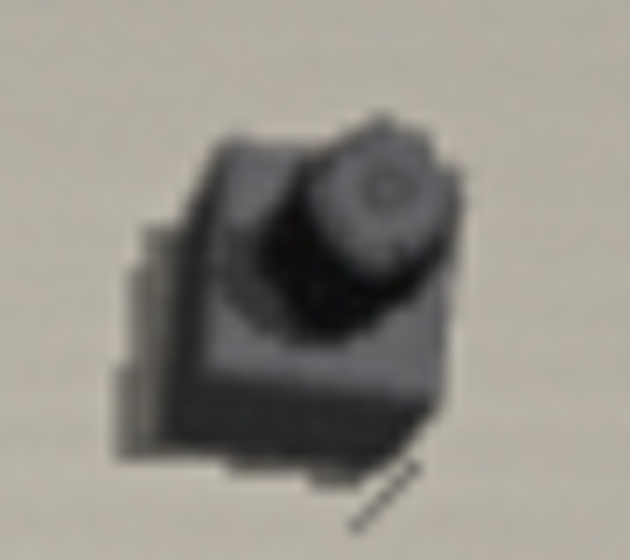

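View pics/side0d.png

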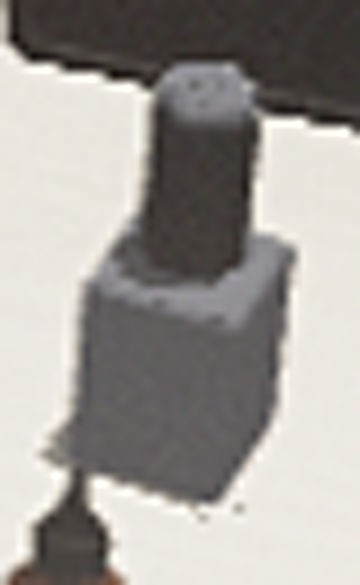

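Run:
```python
from h import *
np.set_printoptions(precision=3,suppress=True)
for z in (0.1,.2,.3,.4): print(z,"eyepiece",onz("top",40,240,z)[:2],"eyeR",onz("top",75,240,z)[:2],"knob",onz("top",128,300,z)[:2],"post",onz("top",150,240,z)[:2])
print(tri((80,62),(25,200)), tri((150,72),(115,190)))
print("knob?",tri((205,195),(128,300)))
```

```text
0.1 eyepiece [0.461 0.547] eyeR [0.463 0.462] knob [0.333 0.328] post [0.467 0.288]
0.2 eyepiece [0.443 0.496] eyeR [0.445 0.418] knob [0.325 0.295] post [0.448 0.258]
0.3 eyepiece [0.425 0.445] eyeR [0.427 0.374] knob [0.318 0.261] post [0.43  0.228]
0.4 eyepiece [0.407 0.395] eyeR [0.409 0.33 ] knob [0.31  0.228] post [0.411 0.198]
[0.475 0.439 0.398] [0.498 0.276 0.387]
knob? [0.362 0.202 0.201]
```

Request:
{"op": "jog_arm", "data": {"commands": [{"linear": [-0.26, -0.9, 0.22], "dr": [0, 0, 0]}, {"linear": [-0.52, -1.8, 0.44], "dr": [0, 0, 0]}, {"linear": [-0.78, -2.7, 0.66], "dr": [0, 0, 0]}, {"linear": [-1.04, -3.6, 0.88], "dr": [0, 0, 0]}, {"linear": [-1.3, -4.5, 1.1], "dr": [0, 0, 0]}], "grip": 26, "newtons": 30}}

```text
time: 0.52
ee_pos: [0.1307, 0.4676, 0.3]
orientation: [2.504, 1.896, -0.001]
ft_force: [0.0, 0.3, 1.0]
width: 0.314
```

Run:
```python
import numpy as np
# arc plan r .45 from 74.3deg in 5deg steps, relative to pose at start of each call
r0=.495
r=.45; a0=74.3
P=lambda a:np.array([r*np.cos(np.radians(a)),r*np.sin(np.radians(a))])
a=a0
for c in range(4):
    p0=P(a) if c else r0*np.array([np.cos(np.radians(a)),np.sin(np.radians(a))])
    print([tuple(np.round((P(a-5*(i+1))-p0)/.04,2)) for i in range(5)]); a-=25
```

```text
[(np.float64(0.63), np.float64(-1.39)), (np.float64(1.53), np.float64(-1.78)), (np.float64(2.39), np.float64(-2.24)), (np.float64(3.22), np.float64(-2.78)), (np.float64(3.99), np.float64(-3.38))]
[(np.float64(0.72), np.float64(-0.67)), (np.float64(1.37), np.float64(-1.4)), (np.float64(1.96), np.float64(-2.19)), (np.float64(2.47), np.float64(-3.02)), (np.float64(2.92), np.float64(-3.9))]
[(np.float64(0.36), np.float64(-0.91)), (np.float64(0.65), np.float64(-1.85)), (np.float64(0.85), np.float64(-2.81)), (np.float64(0.97), np.float64(-3.79)), (np.float64(1.0), np.float64(-4.77))]
[(np.float64(-0.05), np.float64(-0.98)), (np.float64(-0.19), np.float64(-1.95)), (np.float64(-0.42), np.float64(-2.91)), (np.float64(-0.73), np.float64(-3.84)), (np.float64(-1.11), np.float64(-4.74))]
```

Request:
{"op": "jog_arm", "data": {"commands": [{"linear": [0.3, -0.9, 0], "dr": [0, 0, -1]}, {"linear": [1.1, -1.4, 0], "dr": [0, 0, -2]}, {"linear": [1.9, -1.85, 0], "dr": [0, 0, -3]}, {"linear": [2.75, -2.35, 0], "dr": [0, 0, -4]}, {"linear": [3.5, -2.95, 0], "dr": [0, 0, -5]}]}}

```text
time: 0.93
ee_pos: [0.2726, 0.3507, 0.3005]
orientation: [-2.858, -1.304, -0.001]
ft_force: [0.8, 0.6, -0.1]
width: 0.307
```

Request:
{"op": "jog_arm", "data": {"commands": [{"linear": [0.72, -0.67, 0], "dr": [0, 0, -1]}, {"linear": [1.37, -1.4, 0], "dr": [0, 0, -2]}, {"linear": [1.96, -2.19, 0], "dr": [0, 0, -3]}, {"linear": [2.47, -3.02, 0], "dr": [0, 0, -4]}, {"linear": [2.92, -3.9, 0], "dr": [0, 0, -5]}]}}

```text
time: 1.35
ee_pos: [0.3888, 0.194, 0.3002]
orientation: [-3.073, -0.653, -0.0]
ft_force: [0.3, -0.3, -0.9]
width: 0.305
```

Request:
{"op": "jog_arm", "data": {"commands": [{"linear": [0.36, -0.91, -0.5], "dr": [0, 0, -1]}, {"linear": [0.65, -1.85, -1], "dr": [0, 0, -2]}, {"linear": [0.85, -2.81, -1.5], "dr": [0, 0, -3]}, {"linear": [0.97, -3.79, -2], "dr": [0, 0, -4]}, {"linear": [1.0, -4.77, -2.5], "dr": [0, 0, -4.5]}]}}

```text
time: 1.77
ee_pos: [0.4277, 0.0138, 0.2052]
orientation: [-3.141, -0.041, -0.002]
ft_force: [0.9, -0.0, -0.1]
width: 0.306
```

Request:
{"op": "jog_arm", "data": {"commands": [{"linear": [-0.1, -0.95, -0.4], "dr": [0, 0, -0.8]}, {"linear": [-0.2, -1.9, -0.9], "dr": [0, 0, -1.6]}, {"linear": [-0.3, -2.85, -1.4], "dr": [0, 0, -2.2]}, {"linear": [-0.4, -3.75, -1.9], "dr": [0, 0, -2.6]}, {"linear": [-0.4, -3.75, -2], "dr": [0, 0, -2.6]}]}}

```text
time: 2.18
ee_pos: [0.4084, -0.1409, 0.1239]
orientation: [3.121, -0.325, -0.004]
ft_force: [-0.4, -0.2, 0.5]
width: 0.303
```

```bash
cat > st.py <<'E'
from h import *
np.set_printoptions(precision=4,suppress=True)
def st():
    o=env.observe(); Rm=R.from_rotvec(o['orientation']).as_matrix()
    print('t',round(o['time'],2),'p',o['ee_pos'],'yawx',round(float(np.arctan2(Rm[1,0],Rm[0,0])),4),'z',Rm[:,2],'F',o['ft_force'],'T',o['ft_torque'],'w',round(o['width']*85.4,1),'j',o['joints'])
    return o,Rm
if __name__=="__main__": st()
E
python3 - <<'E'
from st import *
st()
t=vision.grab_frame("top"); s=vision.grab_frame("side")
crop(t,300,180,440,300,5,"pics/t1.png");crop(s,270,180,440,320,4.5,"pics/s1.png")
E
```

```text
t 2.18 p [ 0.4084 -0.1409  0.1239] yawx -0.2077 z [-0.003  -0.0031 -1.    ] F [-0.3749 -0.1986  0.5158] T [ 0.0455 -0.0622 -0.0119] w 25.9 j [-0.37    0.3336  0.6608  2.2646 -0.3368  0.6395  0.3302]
```

View pics/t1.png

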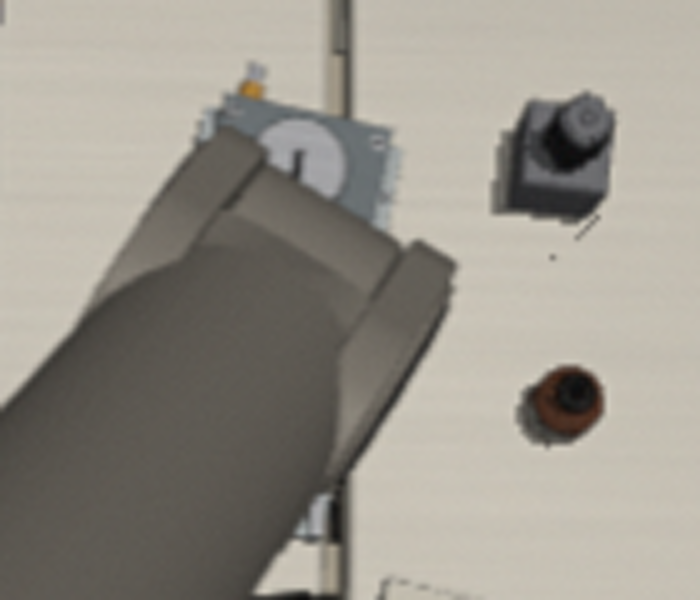

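View pics/s1.png

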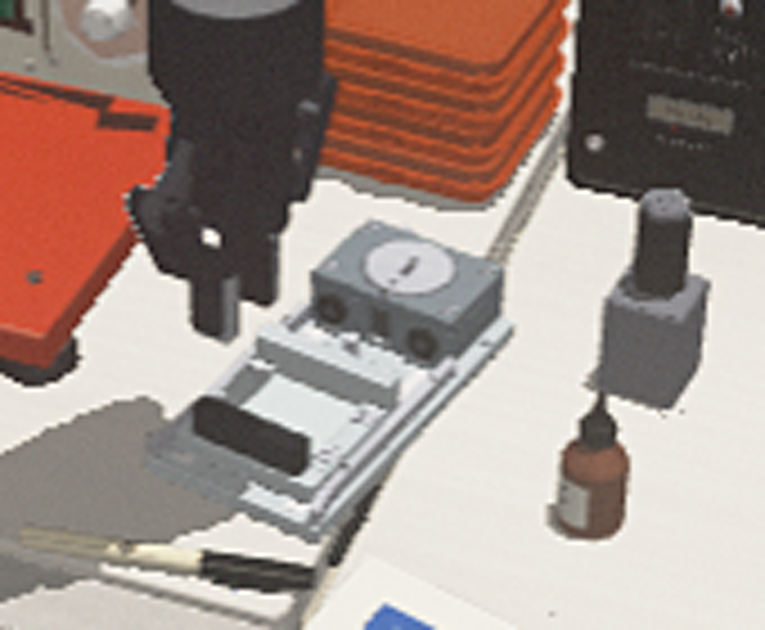

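Request:
{"op": "jog_arm", "data": {"commands": [{"linear": [0, 0.07, -0.5], "dr": [0, 0, 0]}, {"linear": [0, 0.07, -0.9], "dr": [0, 0, 0]}, {"linear": [0, 0.07, -1.3], "dr": [0, 0, 0]}, {"linear": [0, 0.07, -1.65], "dr": [0, 0, 0]}, {"linear": [0, 0.07, -1.65], "dr": [0, 0, 0]}]}}

```text
time: 2.7
ee_pos: [0.4111, -0.1295, 0.0586]
orientation: [-3.126, 0.302, 0.004]
ft_force: [-0.0, -0.1, -0.0]
width: 0.301
```

Run:
```python
from st import *
st()
s=vision.grab_frame("side")
crop(s,290,200,400,300,7,"pics/s2.png")
```

```text
t 2.7 p [ 0.4111 -0.1295  0.0586] yawx -0.1928 z [-0.0025  0.0012 -1.    ] F [-0.0088 -0.0752 -0.0287] T [-0.0006 -0.0071  0.0206] w 25.7 j [-0.2627  0.4644  0.5147  2.2945 -0.4905  0.4887  0.4538]
```

View pics/s2.png

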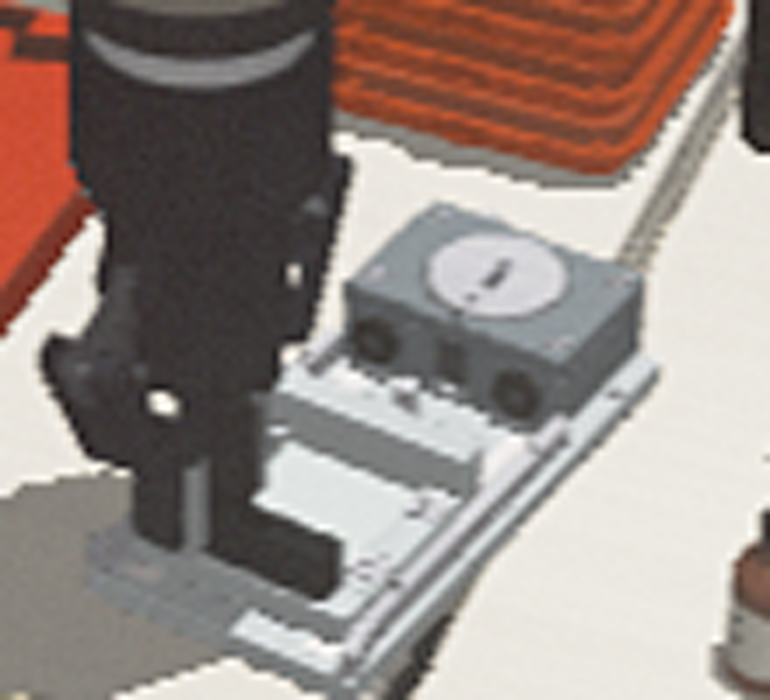

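Request:
{"op": "jog_arm", "data": {"commands": [{"linear": [0, 0, 0], "dr": [0, 0, 0]}, {"linear": [0, 0, 0], "dr": [0, 0, 0]}, {"linear": [0, 0, 0], "dr": [0, 0, 0]}]}}

```text
time: 3.0
ee_pos: [0.4123, -0.1313, 0.0607]
orientation: [-3.126, 0.306, -0.003]
ft_force: [0.0, -0.6, -0.1]
width: 0.306
```

```bash
python3 st.py
```

```text
t 3.0 p [ 0.4123 -0.1313  0.0607] yawx -0.1954 z [ 0.0019  0.0001 -1.    ] F [ 0.0378 -0.58   -0.0681] T [-0.0811  0.0251 -0.0286] w 26.2 j [-0.2633  0.4605  0.5194  2.2933 -0.4893  0.4898  0.4536]
```

Request:
{"op": "jog_arm", "data": {"commands": [{"linear": [0.08, -0.15, -0.1], "dr": [0, 0, -0.1]}, {"linear": [0.08, -0.3, -0.2], "dr": [0, 0, -0.1]}, {"linear": [0.08, -0.3, -0.3], "dr": [0, 0, -0.1]}, {"linear": [0.08, -0.3, -0.3], "dr": [0, 0, -0.1]}]}}

```text
time: 3.33
ee_pos: [0.4142, -0.1442, 0.0471]
orientation: [3.125, -0.323, -0.001]
ft_force: [-0.6, 0.2, -0.0]
width: 0.299
```

```bash
python3 st.py
```

```text
t 3.33 p [ 0.4142 -0.1442  0.0471] yawx -0.2063 z [-0.0009 -0.0001 -1.    ] F [-0.5692  0.2388 -0.0297] T [ 0.005   0.0335 -0.0238] w 25.6 j [-0.2083  0.4957  0.4895  2.2818 -0.5164  0.4694  0.4926]
```

Request:
{"op": "jog_arm", "data": {"commands": [{"linear": [0.15, -0.03, 0.03], "dr": [0, 0, 0]}, {"linear": [0.3, -0.06, 0.03], "dr": [0, 0, 0]}, {"linear": [0.45, -0.095, 0.03], "dr": [0, 0, 0]}, {"linear": [0.6, -0.125, 0.03], "dr": [0, 0, 0]}, {"linear": [0.7, -0.147, 0.03], "dr": [0, 0, 0]}]}}

```text
time: 3.75
ee_pos: [0.4439, -0.1496, 0.0491]
orientation: [3.125, -0.321, 0.001]
ft_force: [-1.3, 0.3, 0.1]
width: 0.303
```

Run:
```python
from st import *
st()
s=vision.grab_frame("side")
crop(s,290,200,400,300,7,"pics/s3.png")
```

```text
t 3.75 p [ 0.4439 -0.1496  0.0491] yawx -0.2045 z [ 0.0007 -0.0002 -1.    ] F [-1.2706  0.2919  0.0994] T [0.0833 0.2959 0.0244] w 25.9 j [-0.2087  0.5251  0.4966  2.2162 -0.5114  0.5097  0.4806]
```

View pics/s3.png

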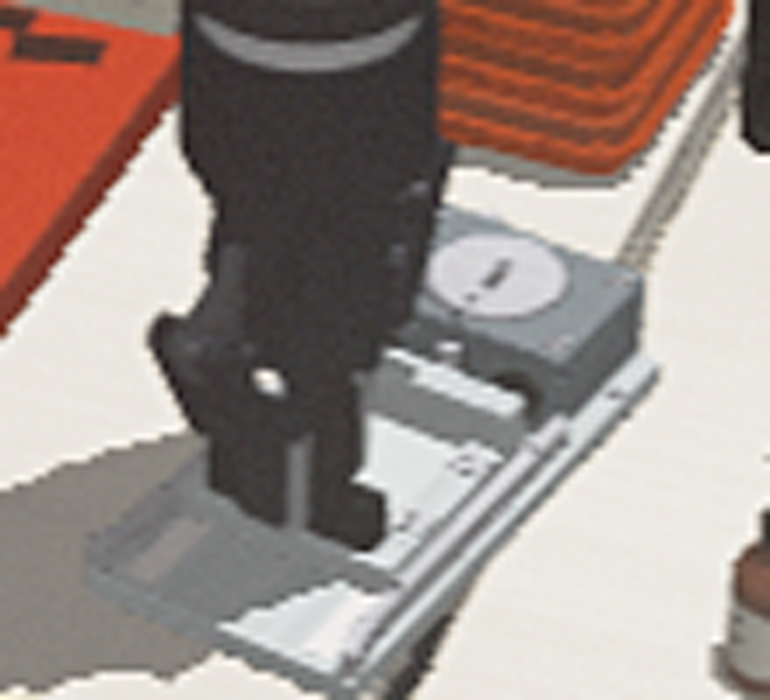

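Request:
{"op": "jog_arm", "data": {"commands": [{"linear": [0.06, -0.013, 0], "dr": [0, 0, 0]}, {"linear": [0.12, -0.025, 0], "dr": [0, 0, 0]}, {"linear": [0.17, -0.036, 0], "dr": [0, 0, 0]}, {"linear": [0.17, -0.036, 0], "dr": [0, 0, 0]}]}}

```text
time: 4.13
ee_pos: [0.4499, -0.151, 0.049]
orientation: [3.125, -0.321, 0.001]
ft_force: [0.6, -0.2, 0.3]
width: 0.302
```

Request:
{"op": "jog_arm", "data": {"commands": [{"linear": [0.012, -0.003, 0], "dr": [0, 0, 0]}, {"linear": [0.025, -0.005, 0], "dr": [0, 0, 0]}, {"linear": [0.025, -0.005, 0], "dr": [0, 0, 0]}]}}

```text
time: 4.38
ee_pos: [0.4502, -0.1511, 0.049]
orientation: [-3.125, 0.322, 0.0]
ft_force: [-1.4, 0.6, 1.0]
width: 0.308
```

Request:
{"op": "jog_arm", "data": {"commands": [{"linear": [0.012, -0.003, 0], "dr": [0, 0, 0]}, {"linear": [0.025, -0.005, 0], "dr": [0, 0, 0]}, {"linear": [0.025, -0.005, 0], "dr": [0, 0, 0]}]}}

```text
time: 4.63
ee_pos: [0.4515, -0.1514, 0.049]
orientation: [3.125, -0.322, 0.0]
ft_force: [-0.8, 0.8, 0.7]
width: 0.308
```

Request:
{"op": "jog_arm", "data": {"commands": [{"linear": [0.012, -0.003, 0], "dr": [0, 0, 0]}, {"linear": [0.025, -0.005, 0], "dr": [0, 0, 0]}, {"linear": [0.025, -0.005, 0], "dr": [0, 0, 0]}]}}

```text
time: 4.88
ee_pos: [0.4526, -0.1516, 0.049]
orientation: [3.125, -0.321, 0.0]
ft_force: [-0.7, -0.1, -0.8]
width: 0.306
```

Request:
{"op": "jog_arm", "data": {"commands": [{"linear": [0.01, -0.002, 0], "dr": [0, 0, 0]}, {"linear": [0.02, -0.004, 0], "dr": [0, 0, 0]}, {"linear": [0.02, -0.004, 0], "dr": [0, 0, 0]}]}}

```text
time: 5.13
ee_pos: [0.4534, -0.1517, 0.049]
orientation: [3.125, -0.321, 0.0]
ft_force: [-0.3, 0.3, -0.2]
width: 0.304
```

Run:
```python
from st import *
st()
s=vision.grab_frame("side")
crop(s,290,200,400,300,7,"pics/s4.png")
```

```text
t 5.13 p [ 0.4534 -0.1517  0.049 ] yawx -0.205 z [ 0.0002 -0.0001 -1.    ] F [-0.2693  0.2743 -0.248 ] T [ 0.0404  0.2381 -0.0559] w 26.0 j [-0.2066  0.5366  0.4977  2.1941 -0.5108  0.5227  0.4773]
```

View pics/s4.png

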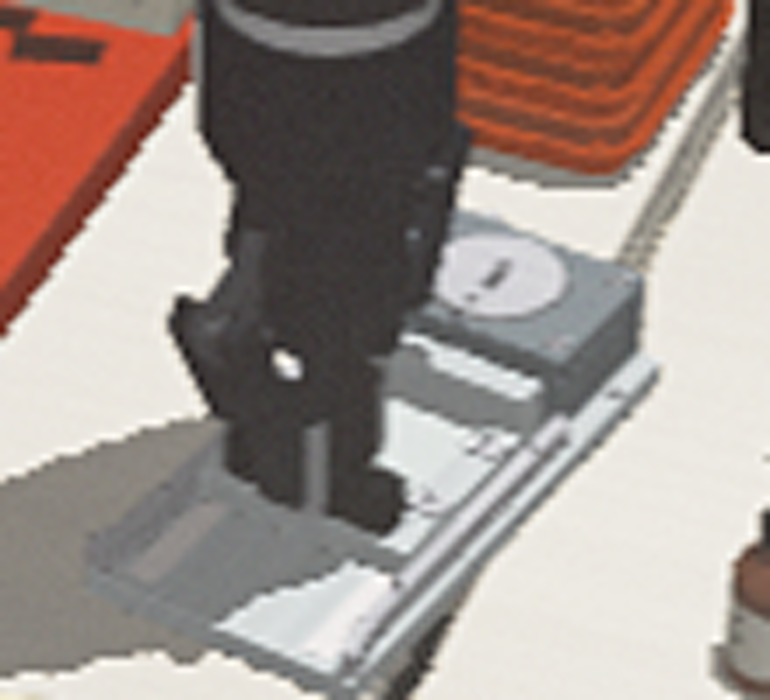

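Request:
{"op": "jog_arm", "data": {"commands": [{"linear": [0.012, -0.003, 0], "dr": [0, 0, 0]}, {"linear": [0.02, -0.004, 0], "dr": [0, 0, 0]}, {"linear": [0.02, -0.004, 0], "dr": [0, 0, 0]}]}}

```text
time: 5.43
ee_pos: [0.4541, -0.1519, 0.049]
orientation: [3.125, -0.321, 0.0]
ft_force: [-1.1, 0.1, -0.3]
width: 0.304
```

Request:
{"op": "jog_arm", "data": {"commands": [{"linear": [0.012, -0.003, 0], "dr": [0, 0, 0]}, {"linear": [0.02, -0.004, 0], "dr": [0, 0, 0]}, {"linear": [0.02, -0.004, 0], "dr": [0, 0, 0]}]}}

```text
time: 5.68
ee_pos: [0.455, -0.1521, 0.049]
orientation: [3.125, -0.322, 0.0]
ft_force: [-0.6, 0.3, -0.8]
width: 0.308
```

Request:
{"op": "jog_arm", "data": {"commands": [{"linear": [0.01, -0.002, 0], "dr": [0, 0, 0]}, {"linear": [0.015, -0.003, 0], "dr": [0, 0, 0]}, {"linear": [0.015, -0.003, 0], "dr": [0, 0, 0]}]}}

```text
time: 5.93
ee_pos: [0.4555, -0.1522, 0.0489]
orientation: [3.125, -0.321, 0.0]
ft_force: [-0.9, 0.6, -0.8]
width: 0.309
```

Request:
{"op": "jog_arm", "data": {"commands": [{"linear": [0.01, -0.002, 0], "dr": [0, 0, 0]}, {"linear": [0.015, -0.003, 0], "dr": [0, 0, 0]}, {"linear": [0.015, -0.003, 0], "dr": [0, 0, 0]}]}}

```text
time: 6.18
ee_pos: [0.4557, -0.1522, 0.0489]
orientation: [-3.125, 0.322, 0.001]
ft_force: [-3.7, 1.3, 2.1]
width: 0.302
```

Request:
{"op": "jog_arm", "data": {"commands": [{"linear": [0.01, -0.002, 0], "dr": [0, 0, 0]}, {"linear": [0.015, -0.003, 0], "dr": [0, 0, 0]}, {"linear": [0.015, -0.003, 0], "dr": [0, 0, 0]}]}}

```text
time: 6.43
ee_pos: [0.4558, -0.1523, 0.0488]
orientation: [-3.125, 0.322, 0.002]
ft_force: [-5.1, 0.4, 3.9]
width: 0.309
```

Request:
{"op": "jog_arm", "data": {"commands": [{"linear": [0.01, -0.002, 0], "dr": [0, 0, 0]}, {"linear": [0.015, -0.003, 0], "dr": [0, 0, 0]}, {"linear": [0.015, -0.003, 0], "dr": [0, 0, 0]}]}}

```text
time: 6.68
ee_pos: [0.4559, -0.1523, 0.0488]
orientation: [-3.124, 0.322, 0.004]
ft_force: [-6.9, 0.9, 4.4]
width: 0.307
```

Request:
{"op": "jog_arm", "data": {"commands": [{"linear": [-0.09, 0.02, 0], "dr": [0, 0, 0]}, {"linear": [-0.09, 0.02, 0.5], "dr": [0, 0, 0]}, {"linear": [-0.09, 0.02, 1.4], "dr": [0, 0, 0]}, {"linear": [-0.09, 0.02, 2.3], "dr": [0, 0, 0]}, {"linear": [-0.09, 0.02, 3.2], "dr": [0, 0, 0]}], "grip": 50}}

```text
time: 7.1
ee_pos: [0.4542, -0.152, 0.1785]
orientation: [3.124, -0.322, 0.002]
ft_force: [0.4, -0.2, 0.6]
width: 0.585
```

Run:
```python
from st import *
st()
s=vision.grab_frame("side");t=vision.grab_frame("top")
cv2.imwrite("pics/s5f.png",s);cv2.imwrite("pics/t5f.png",t)
crop(s,290,200,440,300,5,"pics/s5.png");crop(t,315,180,435,280,6,"pics/t5.png")
```

```text
t 7.1 p [ 0.4542 -0.152   0.1785] yawx -0.2053 z [ 0.0013 -0.0011 -1.    ] F [ 0.3788 -0.1984  0.6294] T [ 0.0245 -0.0924 -0.0177] w 50.0 j [-0.4036  0.3077  0.715   2.1258 -0.2799  0.7985  0.28  ]
```

View pics/s5.png

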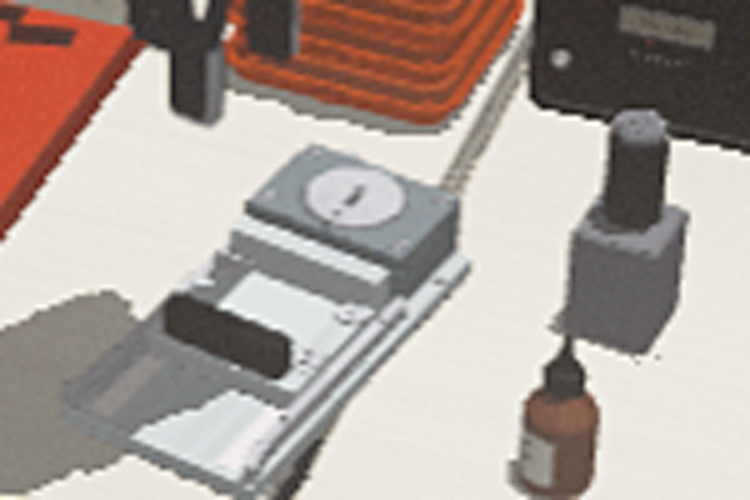

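View pics/t5.png

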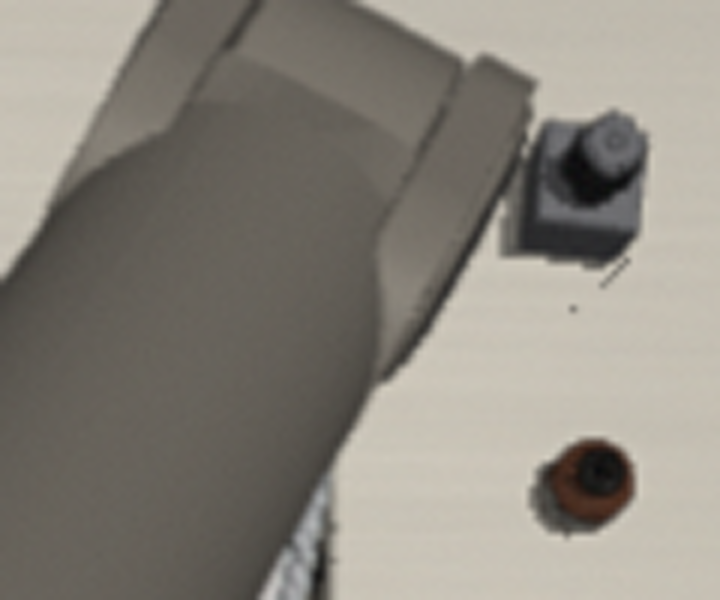

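Run:
```python
from h import *
def up(im,x0,y0,x1,y1,s):
    c=cv2.resize(im[y0:y1,x0:x1],None,fx=s,fy=s,interpolation=cv2.INTER_LANCZOS4).astype(float)
    return np.clip((c-20)*1.9,0,255).astype(np.uint8)
a=up(cv2.imread("pics/top0.png"),400,192,430,222,13); b=up(cv2.imread("pics/t5f.png"),400,192,430,222,13)
cv2.imwrite("pics/hd.png",np.hstack([a,b]))
s=up(cv2.imread("pics/side0.png"),400,215,430,255,14); cv2.imwrite("pics/hds.png",s)
```

View pics/hd.png

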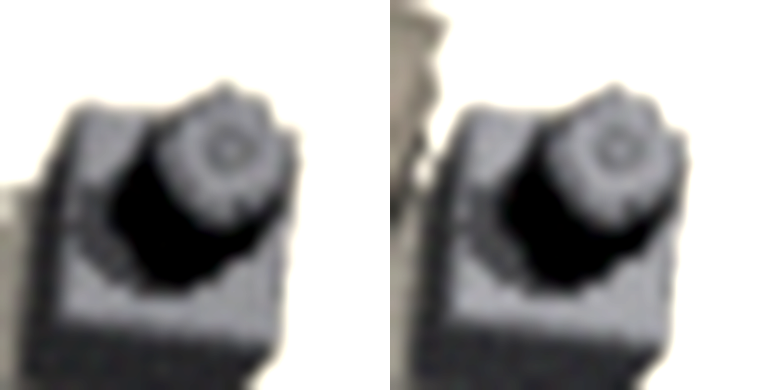

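View pics/hds.png

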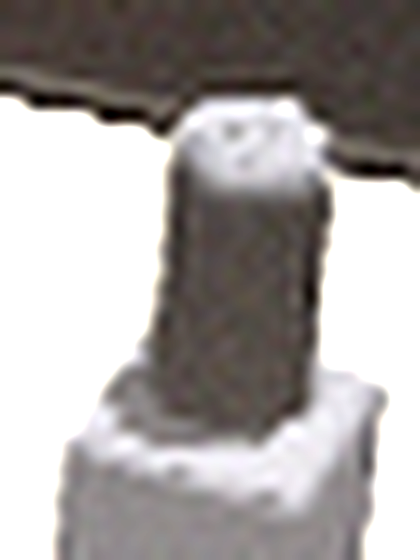

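Run:
```python
from h import *
out=[]
for f in("pics/top0.png","pics/t5f.png"):
    g=cv2.cvtColor(cv2.imread(f),cv2.COLOR_BGR2GRAY)
    print(g[194:216,408:426])
    break
```

```text
[[173 173 173 172 171 173 173 172 172 172 171 172 172 173 172 172 172 171]
 [174 173 173 173 173 173 173 173 173 173 172 173 173 173 173 173 172 172]
 [173 173 173 174 174 174 174 174 174 175 174 174 173 173 174 172 173 173]
 [174 173 173 174 174 173 174 176 172 172 174 175 173 173 173 172 173 173]
 [175 176 176 176 175 177 174 172 140 125 156 172 175 176 175 174 174 173]
 [170 173 173 174 174 171 140 110  94  89 111 120 142 173 176 173 175 174]
 [120 125 126 124 123 105  87  80  90  93  97  95 108 170 174 175 173 174]
 [ 97 100 100  75  69  65  90  94  90  88  93  95  95 141 156 172 173 174]
 [ 99  99  83  47  54  74  98  95  83  79  81  88  93 100 113 159 173 174]
 [101  98  62  34  65  83  97  91  77  88  83  81  95  92  98 164 175 173]
 [ 98  75  38  24  57  76  93  95  78  81  83  89  98  89  85 153 174 175]
 [ 75  42  17  17  41  70  83  96  94  90  96  98  99  81  86 166 177 176]
 [ 51  26  19  15  24  55  71  89 100  98  97  93  81  65  94 173 176 174]
 [ 36  16  14  14  17  35  59  81  85  85  69  77  55  48 104 174 176 174]
 [ 32  18  13  13  15  18  33  55  71  74  50  43  35  57 113 174 176 176]
 [ 36  21  18  15  15  13  17  31  40  42  29  22  45  90 131 176 176 175]
 [ 51  36  18  13  20  17  16  11  17  17  15  30  74 101 149 176 175 175]
 [ 52  50  27  14  18  13  14  18  14  21  35  61  94  99 153 176 175 174]
 [ 55  51  35  21  13  16  16  17  24  59  91  95  97  96 154 175 175 174]
 [ 67  58  50  30  22  18  22  40  57  91 102 100  98 100 171 177 176 177]
 [ 97  93  67  55  53  50  60  90  94 100 101  99  97 100 175 177 176 177]
 [100 100  95  95  96  95  95 100 101 101 100  97  98 110 175 175 174 175]]
```

Run:
```python
from h import *
g=cv2.cvtColor(cv2.imread("pics/side0.png"),cv2.COLOR_BGR2GRAY)
print(g[220:248,408:426])
np.set_printoptions(precision=4,suppress=True)
c=np.array([.5587,-.298])
for yaw in np.radians([-45,-30,-15,0,15,30]):
    Rm=np.array([[np.cos(yaw),-np.sin(yaw)],[np.sin(yaw),np.cos(yaw)]])
    k=np.array([[13,9],[9,13],[-9,13],[-13,9],[-13,-9],[-9,-13],[9,-13],[13,-9]])/1000@Rm.T+c
    print(round(np.degrees(yaw)),"top",[tuple(np.round(p,1).tolist()) for p in proj("top",np.c_[k,np.full(8,.107)])])
    print("   side bot",[tuple(np.round(p,1).tolist()) for p in proj("side",np.c_[k,np.full(8,.055)])])
```

```text
[[ 53  52  53  59  53  53  54  56  54  55  51  55  51  49  52  54  56  58]
 [ 66  62  58  52  53  55  48  46  50  47  47  46  49  50  49  48  53  53]
 [ 63  63  71  79  69  58 116 140 142 145 142 140 166  98  48  52  52  54]
 [ 38  41  46  54  53 144 154 146 138 142 136 136 145 136  74  49  53  56]
 [238 242 155  52 115 130 128 142 106 129 145 123 140 143 175 106  55  55]
 [234 235 239 214 126 105 119 133 141 143 136 138 143 139 141  86  80  79]
 [231 232 237 193  97  85 120 130 137 118 134 139 141 138 139  77  51  52]
 [230 230 237 168  63  61  95 119 132 128 131 128 119 116  98 145 106  61]
 [230 232 237 167  62  57  74  90  98  96  99  98  96  95  72  98 224 239]
 [229 231 237 168  62  56  60  63  66  68  65  68  67  67  54  77 229 236]
 [229 232 238 158  51  62  61  58  61  63  57  57  59  54  53  75 226 234]
 [230 232 239 160  50  59  60  58  58  63  60  56  58  61  51 121 229 231]
 [231 232 220 124  53  56  59  58  61  61  59  63  55  59  49 124 227 232]
 [229 233 215 124  49  61  62  61  61  57  62  56  63  59  52 173 230 230]
 [231 234 217 127  55  59  61  62  64  59  59  63 
[... 1964 characters left out ...]
8.0)]
   side bot [(412.7, 239.4), (410.4, 240.0), (408.3, 244.5), (409.6, 246.0), (417.7, 247.8), (420.0, 247.2), (422.0, 242.6), (420.7, 241.2)]
15 top [(411.9, 199.0), (410.7, 201.1), (412.9, 208.8), (415.1, 210.2), (423.0, 208.3), (424.2, 206.1), (422.0, 198.4), (419.7, 197.1)]
   side bot [(411.0, 239.8), (409.2, 240.7), (409.2, 245.6), (411.0, 246.8), (419.4, 247.4), (421.2, 246.4), (421.1, 241.5), (419.3, 240.3)]
30 top [(410.9, 200.5), (410.3, 202.9), (414.5, 209.9), (417.0, 210.6), (423.9, 206.8), (424.6, 204.4), (420.4, 197.4), (417.9, 196.7)]
   side bot [(409.6, 240.4), (408.3, 241.7), (410.4, 246.5), (412.7, 247.5), (420.8, 246.7), (422.1, 245.5), (419.8, 240.6), (417.6, 239.7)]
```

Request:
{"op": "jog_arm", "data": {"commands": [{"linear": [0.52, -0.73, 0], "dr": [0, 0, 1]}, {"linear": [1.05, -1.46, 0], "dr": [0, 0, 2]}, {"linear": [1.57, -2.19, 0], "dr": [0, 0, 3]}, {"linear": [2.1, -2.92, 0], "dr": [0, 0, 4.1]}, {"linear": [2.61, -3.64, 0], "dr": [0, 0, 5.2]}], "grip": 54}}

```text
time: 7.62
ee_pos: [0.5599, -0.2986, 0.1766]
orientation: [3.116, 0.398, 0.003]
ft_force: [0.7, 0.2, -0.6]
width: 0.631
```

Request:
{"op": "jog_arm", "data": {"commands": [{"linear": [0, 0, 0], "dr": [0, 0, 0]}, {"linear": [0, 0, 0], "dr": [0, 0, 0]}, {"linear": [0, 0, 0], "dr": [0, 0, 0]}]}}

```text
time: 7.87
ee_pos: [0.558, -0.2971, 0.1763]
orientation: [-3.117, -0.388, 0.0]
ft_force: [-0.3, 1.1, 0.1]
width: 0.633
```

Run:
```python
from st import *
st()
s=vision.grab_frame("side")
crop(s,340,150,460,300,4,"pics/s6.png")
```

```text
t 7.87 p [ 0.558  -0.2971  0.1763] yawx 0.2478 z [-0.0001  0.0004 -1.    ] F [-0.3007  1.0566  0.0883] T [ 0.0274  0.0092 -0.0172] w 54.0 j [-0.0035  0.5405  0.5481  1.7648 -0.3408  0.9323  0.9349]
```

View pics/s6.png

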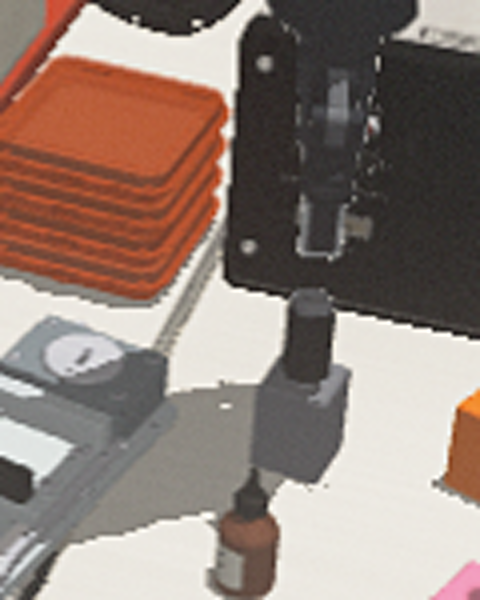

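Run:
```python
from h import *
c=np.array([.558,-.2971]); d=np.array([np.cos(.2478),np.sin(.2478)])
for off in(27,34,41):
  p=c-d*off/1000; print(off,(proj("side",[[*p,.155]])-[340,150])*4)
print((proj("side",[[*c,.107],[*c,.055]])-[340,150])*4)
```

```text
27 [[315.09966232 247.51785396]]
34 [[315.06877481 255.02329231]]
41 [[315.03683195 262.59672167]]
[[307.1660452  295.48625601]
 [298.74685293 374.57822177]]
```

Request:
{"op": "jog_arm", "data": {"commands": [{"linear": [0, 0, -0.6], "dr": [0, 0, 0]}, {"linear": [0, 0, -1.2], "dr": [0, 0, 0]}, {"linear": [0, 0, -1.7], "dr": [0, 0, 0]}, {"linear": [0, 0, -2.1], "dr": [0, 0, 0]}, {"linear": [0, 0, -2.1], "dr": [0, 0, 0]}]}}

```text
time: 8.33
ee_pos: [0.5562, -0.2943, 0.0898]
orientation: [-3.113, -0.392, 0.007]
ft_force: [-0.4, 0.6, 0.7]
width: 0.634
```

Request:
{"op": "jog_arm", "data": {"commands": [{"linear": [0, 0, 0], "dr": [0, 0, 0]}, {"linear": [0, 0, 0], "dr": [0, 0, 0]}, {"linear": [0, 0, 0], "dr": [0, 0, 0]}, {"linear": [0, 0, 0], "dr": [0, 0, 0]}, {"linear": [0, 0, 0], "dr": [0, 0, 0]}], "grip": 20, "newtons": 25}}

```text
time: 8.75
ee_pos: [0.5585, -0.2974, 0.0939]
orientation: [3.117, 0.39, 0.002]
ft_force: [0.9, -0.3, 2.0]
width: 0.397
```

Run:
```python
from st import *
st()
s=vision.grab_frame("side")
crop(s,370,180,450,290,5,"pics/s7.png")
```

```text
t 8.75 p [ 0.5585 -0.2974  0.0939] yawx 0.2488 z [ 0.0015 -0.0005 -1.    ] F [ 0.9187 -0.3239  1.9567] T [ 0.0395 -0.0061  0.0339] w 33.9 j [ 0.0419  0.644   0.4878  1.8109 -0.4092  0.7865  0.9889]
```

View pics/s7.png

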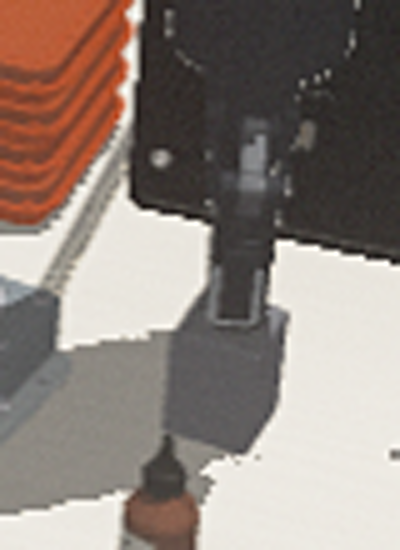

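Request:
{"op": "jog_arm", "data": {"commands": [{"linear": [0, 0, 0], "dr": [0, 0, 0]}, {"linear": [0, 0, 0], "dr": [0, 0, 0]}, {"linear": [0, 0, 0], "dr": [0, 0, 0]}, {"linear": [0, 0, 0], "dr": [0, 0, 0]}]}}

```text
time: 9.13
ee_pos: [0.5585, -0.2975, 0.0938]
orientation: [3.117, 0.39, 0.002]
ft_force: [-1.7, 1.2, 6.0]
width: 0.396
```

Request:
{"op": "jog_arm", "data": {"commands": [{"linear": [0, 0, 0], "dr": [0, 0, 0]}, {"linear": [0, 0, 0], "dr": [0, 0, 0]}, {"linear": [0, 0, 0], "dr": [0, 0, 0]}], "newtons": 60}}

```text
time: 9.38
ee_pos: [0.5586, -0.2975, 0.094]
orientation: [3.117, 0.39, 0.002]
ft_force: [-0.4, 1.5, 7.6]
width: 0.389
```

```bash
python3 st.py
```

```text
t 9.38 p [ 0.5586 -0.2975  0.094 ] yawx 0.2486 z [ 0.0014  0.0001 -1.    ] F [-0.4128  1.5471  7.559 ] T [ 0.3028  0.3748 -0.0248] w 33.2 j [ 0.0423  0.644   0.4878  1.8104 -0.4094  0.7874  0.9889]
```

Request:
{"op": "jog_arm", "data": {"commands": [{"linear": [0, 0, 0], "dr": [0, 0, 0]}, {"linear": [0, 0, 0], "dr": [0, 0, 0]}, {"linear": [0, 0, 0], "dr": [0, 0, -1]}, {"linear": [0, 0, 0], "dr": [0, 0, -2.2]}, {"linear": [0, 0, 0], "dr": [0, 0, -3.4]}], "grip": 54}}

```text
time: 9.8
ee_pos: [0.5578, -0.2974, 0.0927]
orientation: [-3.14, 0.084, 0.0]
ft_force: [0.1, -0.4, 0.4]
width: 0.63
```

Request:
{"op": "jog_arm", "data": {"commands": [{"linear": [0, 0, 0], "dr": [0, 0, -1.3]}, {"linear": [0, 0, 0], "dr": [0, 0, -2.6]}, {"linear": [0, 0, 0], "dr": [0, 0, -3.9]}, {"linear": [0, 0, 0], "dr": [0, 0, -4.6]}, {"linear": [0, 0, 0], "dr": [0, 0, -4.6]}]}}

```text
time: 10.22
ee_pos: [0.5579, -0.2971, 0.0925]
orientation: [3.062, -0.702, -0.001]
ft_force: [0.0, -0.4, 0.2]
width: 0.637
```

Request:
{"op": "jog_arm", "data": {"commands": [{"linear": [0, 0, 0], "dr": [0, 0, 0]}, {"linear": [0, 0, 0], "dr": [0, 0, 0]}, {"linear": [0, 0, 0], "dr": [0, 0, 0]}, {"linear": [0, 0, 0], "dr": [0, 0, 0]}, {"linear": [0, 0, 0], "dr": [0, 0, 0]}], "grip": 20, "newtons": 25}}

```text
time: 10.63
ee_pos: [0.5584, -0.2975, 0.0931]
orientation: [3.063, -0.699, 0.002]
ft_force: [1.4, -1.2, -1.5]
width: 0.299
```

Request:
{"op": "jog_arm", "data": {"commands": [{"linear": [0, 0, 0], "dr": [0, 0, 0]}, {"linear": [0, 0, 0], "dr": [0, 0, 0]}, {"linear": [0, 0, 0], "dr": [0, 0, 0]}, {"linear": [0, 0, 0], "dr": [0, 0, 0]}]}}

```text
time: 10.97
ee_pos: [0.5583, -0.2975, 0.0931]
orientation: [3.062, -0.7, 0.001]
ft_force: [1.7, -0.4, -1.1]
width: 0.299
```

```bash
python3 st.py
```

```text
t 10.97 p [ 0.5583 -0.2975  0.0931] yawx -0.4493 z [ 0.0006 -0.0005 -1.    ] F [ 1.694  -0.4037 -1.0692] T [-0.3073 -0.6396  0.0173] w 25.6 j [-0.0761  0.697   0.6676  1.8189 -0.5707  0.8264  0.4282]
```

Request:
{"op": "jog_arm", "data": {"commands": [{"linear": [0, 0, 0], "dr": [0, 0, 0]}, {"linear": [0, 0, 0.3], "dr": [0, 0, 0]}, {"linear": [0, 0, 0.9], "dr": [0, 0, 0]}, {"linear": [0, 0, 1.6], "dr": [0, 0, 0]}, {"linear": [0, 0, 2.2], "dr": [0, 0, 0]}], "newtons": 70}}

```text
time: 11.38
ee_pos: [0.5573, -0.2969, 0.1819]
orientation: [-3.062, 0.7, 0.003]
ft_force: [0.7, -0.6, -0.6]
width: 0.297
```

Request:
{"op": "jog_arm", "data": {"commands": [{"linear": [0, 0, 0], "dr": [0, 0, 0]}, {"linear": [0, 0, 0], "dr": [0, 0, 0]}]}}

```text
time: 11.55
ee_pos: [0.5579, -0.2974, 0.182]
orientation: [-3.062, 0.7, -0.002]
ft_force: [-0.5, -0.2, -1.3]
width: 0.299
```

Run:
```python
from st import *
st()
s=vision.grab_frame("side");t=vision.grab_frame("top")
cv2.imwrite("pics/s8f.png",s);cv2.imwrite("pics/t8f.png",t)
crop(s,380,160,440,260,6,"pics/s8.png")
```

```text
t 11.55 p [ 0.5579 -0.2974  0.182 ] yawx -0.4494 z [ 0.0011  0.0002 -1.    ] F [-0.5106 -0.1683 -1.2693] T [ 0.0469 -0.0269  0.0031] w 25.5 j [-0.1378  0.5901  0.7556  1.7698 -0.4803  0.9742  0.3613]
```

View pics/s8.png

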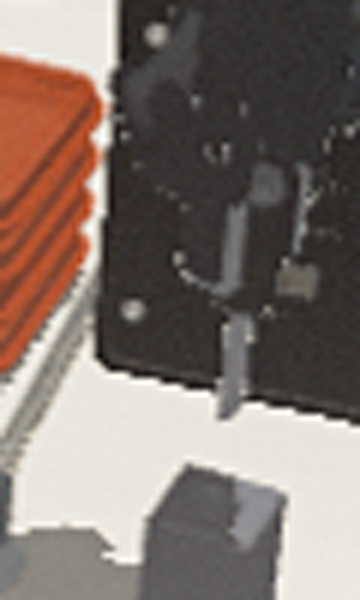

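Run:
```python
from h import *
s=cv2.imread("pics/s8f.png")
g=cv2.cvtColor(s,cv2.COLOR_BGR2GRAY); print(g[212:232,412:426])
c=np.array([.5579,-.2974]);zt=.182-.0931+.007
zc=zt
for yaw in(-.4494,-.4494+np.pi/2):
    d=np.array([np.cos(yaw),np.sin(yaw)])*.006
    print(yaw,proj("side",[[*(c+d),zc],[*(c-d),zc]]))
```

```text
[[ 50  50  48  51  49  52  87  96  88  84  54  80  77  86]
 [ 48  50  51  48  47  41  95 119 118 117  67  52  51  60]
 [ 50  51  49  50  38 157 133 118 123 144  86  46  47  50]
 [ 47  57  49  50  47 133 124 117 121 144  84  47  47  51]
 [ 51  49  51  51  47 129 121 119 117 178 103  48  52  51]
 [ 50  53  53  48  40 128 126 118 118  91  57  49  52  50]
 [ 49  51  55  53  42 102 116 119 120  71  47  50  50  48]
 [ 52  53  54  52  48  98 118 121 124  75  51  50  50  50]
 [ 54  50  53  49  45 100 114 120 120  73  50  49  47  52]
 [ 56  47  53  48  45 101 119 122 121  73  48  49  53  51]
 [ 72  69  56  52  42 102 120 121 117  71  45  50  50  52]
 [ 48  61  68  73 157 134 118 124 141  88  44  52  52  54]
 [ 39  36  43  40 127 122 118 119 141  95  62  56  56  56]
 [238 238 239 142 148 135 117 118 175 105  58  60  80  77]
 [233 234 234 235 182 125 115 109  91  51  31  42  47  47]
 [232 231 232 238 169 111 115 110 189 232 236 240 138  57]
 [230 230 230 235 164 110 108 157 225 235 234 234 235 236]
 [230 228 232 221 142  98 156 223 232 231 230 231 231 232]
 [228 229 230 231 215 226 231 233 230 229 229 228 229 230]
 [231 229 230 230 230 231 230 230 231 230 228 229 228 229]]
-0.4494 [[418.281777   227.1354271 ]
 [414.63008046 229.31596907]]
1.1213963267948965 [[414.31123395 227.04601186]
 [418.62126512 229.40597016]]
```

```bash
cat > disc.py <<'E'
from h import *
def disc(fn,n,cx,cy,w=12,h=9,ths=(150,165,180)):
    g=cv2.cvtColor(cv2.imread(fn),cv2.COLOR_BGR2GRAY)
    x0,y0=cx-w,cy-h
    big=cv2.resize(g[y0:cy+h+1,x0:cx+w+1],None,fx=8,fy=8,interpolation=cv2.INTER_CUBIC)
    for th in ths:
        m=(big>th).astype(np.uint8)
        cs,_=cv2.findContours(m,cv2.RETR_EXTERNAL,cv2.CHAIN_APPROX_NONE)
        k=max(cs,key=cv2.contourArea); e=cv2.fitEllipse(cv2.convexHull(k))
        u,v=x0+(e[0][0]+.5)/8-.5,y0+(e[0][1]+.5)/8-.5
        print(fn,th,np.round(np.array(e[1])/8,1),np.round((u,v),2),onz(n,u,v,.041),proj(n,[onz(n,u,v,.041)]))
if __name__=="__main__":
    np.set_printoptions(precision=4,suppress=True)
    disc("pics/side0.png","side",360,239); disc("pics/s5f.png","side",360,239); disc("pics/s8f.png","side",360,239)
    disc("pics/top0.png","top",359,212,12,12,(125,135,145)); disc("pics/t8f.png","top",359,212,12,12,(125,135,145))
    t=cv2.imread("pics/t8f.png"); crop(t,320,180,440,280,6,"pics/t8.png")
    s=cv2.imread("pics/s8f.png"); crop(s,340,220,385,255,16,"pics/s8c.png")
E
python3 disc.py
```

```text
pics/side0.png 150 [21.4 36.7] [363.43 237.42] [ 0.558  -0.1804  0.041 ] [[363.4324 237.4184]]
pics/side0.png 165 [17.4 23.4] [362.17 235.83] [ 0.5628 -0.1758  0.041 ] [[362.1699 235.8306]]
pics/side0.png 180 [16.6 23.2] [362.35 235.95] [ 0.5625 -0.1763  0.041 ] [[362.352  235.9514]]
pics/s5f.png 150 [21.6 27.6] [360.89 234.13] [ 0.5679 -0.171   0.041 ] [[360.8882 234.1327]]
pics/s5f.png 165 [17.3 23.4] [362.22 235.88] [ 0.5626 -0.176   0.041 ] [[362.2215 235.8776]]
pics/s5f.png 180 [16.7 23.1] [362.38 235.94] [ 0.5625 -0.1764  0.041 ] [[362.3816 235.9402]]
pics/s8f.png 150 [19.5 27. ] [359.89 233.16] [ 0.5707 -0.1677  0.041 ] [[359.8882 233.1618]]
pics/s8f.png 165 [14.5 24.3] [361.94 234.73] [ 0.5666 -0.174   0.041 ] [[361.9423 234.7315]]
pics/s8f.png 180 [13.6 24.1] [362.13 234.84] [ 0.5664 -0.1745  0.041 ] [[362.1301 234.8361]]
pics/top0.png 125 [18.2 18.8] [359.06 212.55] [ 0.5515 -0.174   0.041 ] [[359.0584 212.5457]]
pics/top0.png 135 [17.7 18.2] [359.07 212.55] [ 0.5515 -0.1741  0.041 ] [[359.0689 212.5542]]
pics/top0.png 145 [17.  17.5] [359.05 212.53] [ 0.5516 -0.174   0.041 ] [[359.0458 212.5288]]Traceback (most recent call last):
  File "disc.py", line 15, in <module>
    disc("pics/top0.png","top",359,212,12,12,(125,135,145)); disc("pics/t8f.png","top",359,212,12,12,(125,135,145))
                                                             ~~~~^^^^^^^^^^^^^^^^^^^^^^^^^^^^^^^^^^^^^^^^^^^^^^^^^^
  File "disc.py", line 9, in disc
    k=max(cs,key=cv2.contourArea); e=cv2.fitEllipse(cv2.convexHull(k))
ValueError: max() iterable argument is empty
```

Run:
```python
from h import *
s=cv2.imread("pics/s5f.png"); crop(s,340,224,385,254,16,"pics/s5c.png")
g=cv2.cvtColor(s,cv2.COLOR_BGR2GRAY); print(g[229:250,347:375])
```

```text
[[232 232 234 229 185 158 163 164 204 231 237 236 230 230 236 234 233 232
  232 232 232 232 232 232 232 233 232 231]
 [234 229 201 168 142 157 178 159 152 163 178 201 219 218 226 235 233 233
  234 233 232 233 232 233 232 232 232 231]
 [229 188 146 150 158 155 143 152 151 151 150 151 158 173 190 221 234 234
  233 234 232 232 231 233 232 232 233 232]
 [195 144 145 150 152 150 152 153 152 151 148 151 148 146 145 164 201 230
  235 235 233 233 232 232 232 232 231 231]
 [149 149 150 150 153 151 152 150 148 155 171 181 179 178 179 168 163 170
  176 197 228 235 234 233 232 231 231 233]
 [147 152 149 149 149 148 143 159 194 216 219 220 218 218 215 212 211 214
  207 186 169 202 221 228 235 233 231 232]
 [150 154 151 150 145 160 197 213 215 213 216 214 215 215 217 218 215 215
  212 211 205 175 148 166 206 233 237 233]
 [154 152 152 147 158 197 218 215 216 212 214 214 211 212 219 217 216 216
  216 216 215 203 164 140 151 155 168 205]
 [155 152 149 139 175 216 214 212 214 215 215 216 217 203 162 161 200 214
  213 213 215 218 206 165 145 150 148 154]
 [151 151 149 131 172 214 215 212 211 212 212 2
[... 657 characters left out ...]
 91  98 118 134 147 150 146 117 107 154 188 197 211 215 214 212 212 202
  184 150 137 143 149 154 152 153 150 155]
 [ 85  87  90  92 100 117 138 124 121 143 135 132 141 148 147 139 134 136
  137 142 151 152 155 154 155 153 152 155]
 [215 141  83  89  90  94 102 105 109 132 152 154 153 153 152 150 148 154
  151 151 155 151 151 153 153 154 155 153]
 [222 224 210 160 104  83  87  90  91  99 116 123 132 156 156 153 155 153
  154 153 154 154 152 150 150 154 152 132]
 [220 221 220 223 230 221 156 105  87  85  91  94 101 121 136 145 153 157
  153 153 154 153 155 174 174 151 134 100]
 [223 224 224 221 221 221 220 210 184 135  84  88  90  95  98 104 122 143
  153 155 141 145 170 152 144 133 102 102]]
```

View pics/s5c.png

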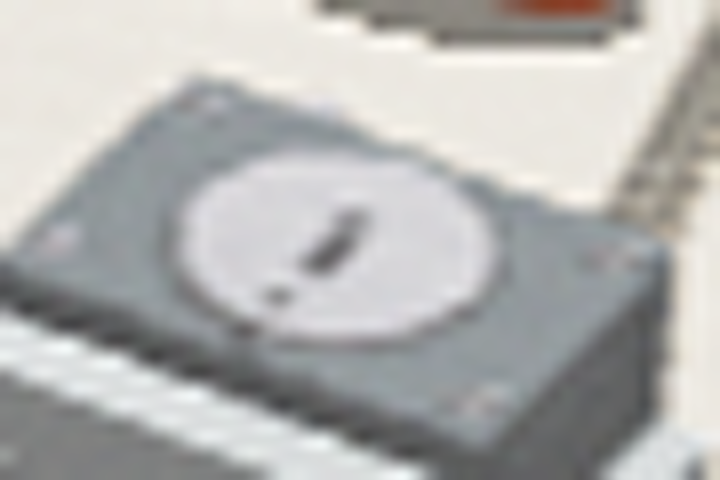

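Run:
```python
from h import *
np.set_printoptions(precision=4,suppress=True)
for f in("side0","s5f"):
  g=cv2.cvtColor(cv2.imread(f"pics/{f}.png"),cv2.COLOR_BGR2GRAY)
  x0,y0=345,228
  big=cv2.resize(g[y0:252,x0:376],None,fx=8,fy=8,interpolation=cv2.INTER_CUBIC)
  for th in(178,185,192,198):
    cs,_=cv2.findContours((big>th).astype(np.uint8),cv2.RETR_EXTERNAL,cv2.CHAIN_APPROX_NONE)
    for k in cs:
      if cv2.pointPolygonTest(k,((365-x0)*8,(240-y0)*8),False)>0 and cv2.contourArea(k)<20000:
        e=cv2.fitEllipse(cv2.convexHull(k)); u,v=x0+(e[0][0]+.5)/8-.5,y0+(e[0][1]+.5)/8-.5
        print(f,th,np.round(np.array(e[1])/8,1),u,v,onz("side",u,v,.041), "corr",onz("side",u-1.6,v+.3,.041))
```

```text
side0 185 [27.  32.2] 360.2195177078247 230.66060543060303 [ 0.5803 -0.1652  0.041 ] corr [ 0.5779 -0.1622  0.041 ]
side0 192 [11.3 19. ] 360.5865077972412 238.7029914855957 [ 0.551 -0.176  0.041] corr [ 0.5486 -0.1731  0.041 ]
side0 198 [11.1 18.7] 360.6042728424072 238.72492599487305 [ 0.5509 -0.1761  0.041 ] corr [ 0.5485 -0.1731  0.041 ]
s5f 185 [11.6 19.3] 360.6104736328125 238.65964317321777 [ 0.5512 -0.176   0.041 ] corr [ 0.5488 -0.1731  0.041 ]
s5f 192 [11.3 19. ] 360.58855628967285 238.70080089569092 [ 0.551 -0.176  0.041] corr [ 0.5486 -0.1731  0.041 ]
s5f 198 [11.1 18.7] 360.60064125061035 238.7220973968506 [ 0.5509 -0.1761  0.041 ] corr [ 0.5485 -0.1731  0.041 ]
```

Request:
{"op": "jog_arm", "data": {"commands": [{"linear": [-0.05, 0.8, 0], "dr": [0, 0, 0.9]}, {"linear": [-0.1, 1.6, 0], "dr": [0, 0, 1.8]}, {"linear": [-0.15, 2.4, -0.2], "dr": [0, 0, 2.6]}, {"linear": [-0.2, 3.1, -0.7], "dr": [0, 0, 3.3]}, {"linear": [-0.2, 3.1, -1.15], "dr": [0, 0, 3.3]}]}}

```text
time: 12.07
ee_pos: [0.5495, -0.1656, 0.1326]
orientation: [-3.128, 0.236, 0.006]
ft_force: [-0.1, 1.1, -1.1]
width: 0.296
```

Request:
{"op": "jog_arm", "data": {"commands": [{"linear": [0, 0, 0], "dr": [0, 0, 0]}, {"linear": [0, 0, 0], "dr": [0, 0, 0]}, {"linear": [0, 0, 0], "dr": [0, 0, 0]}]}}

```text
time: 12.32
ee_pos: [0.5497, -0.1749, 0.1352]
orientation: [3.13, -0.257, -0.001]
ft_force: [-0.5, -1.1, -0.3]
width: 0.294
```

Run:
```python
from st import *
st()
s=vision.grab_frame("side")
cv2.imwrite("pics/s9f.png",s)
crop(s,335,205,390,255,12,"pics/s9.png")
g=cv2.cvtColor(s,cv2.COLOR_BGR2GRAY); print(g[224:246,350:372])
```

```text
t 12.32 p [ 0.5497 -0.1749  0.1352] yawx -0.1636 z [-0.0005 -0.0011 -1.    ] F [-0.5379 -1.1212 -0.2575] T [-0.0162 -0.037  -0.0176] w 25.1 j [-0.2952  0.5435  0.6614  1.9327 -0.4493  0.8163  0.4479]
[[234 235 236 236 237 237 237 237 239 205 111 116 119 120 126 136 137 136
  136 136 130 113]
 [231 232 233 233 234 233 235 234 236 229 169 114 121 116 118 131 133 135
  136 135 133 134]
 [232 233 233 232 233 231 233 232 235 229 172 110 117 113 194 243 204 126
  127 128 126 131]
 [233 234 234 236 234 233 232 232 235 227 171 108 118 128 206 240 235 235
  236 238 237 236]
 [236 225 214 231 239 237 236 235 237 230 175 112 119 126 206 237 233 234
  233 233 233 233]
 [220 159 162 168 147 176 232 241 243 225 154 115 118 127 204 235 233 232
  232 232 232 232]
 [123  98  98 104  94  94 119 138 147 137 115 117 121 127 203 236 233 232
  232 233 231 232]
 [ 91  91 102 103  92  91  90  91  91  94 102 120 118 125 205 238 233 233
  232 232 234 231]
 [ 92  91  95  93  93  90  90  89  91  91 107 120 121 131 205 239 236 234
  234 232 231 231]
 [ 91  90  93  89  89  94  92 107 106 105 112 126 122 110 115 1
[... 446 characters left out ...]
2 125 142 121 116 178 221 215
  215 218 182 141]
 [ 96 111 120 119 121 120 122 122 122 119 102  96 116 122 118 118 177 213
  213 217 193 155]
 [ 99 113 118 119 120 119 120 121 121 112  89 100 123 123 123 116 176 221
  217 219 183 143]
 [ 96 108 122 121 120 118 118 118 122 114 109 122 120 120 118 111 174 218
  218 210 166 136]
 [ 92 102 116 121 120 122 103  92 111 118 120 123 123 117 113 171 217 219
  215 185 142 145]
 [ 93  99 102 118 126 127 115 106 120 119 120 117 120 115 173 223 216 192
  144 124 150 151]
 [ 97  93  92 104  98  98 115 130 130 128 124 127 125 122 162 182 153 136
  141 149 152 153]
 [ 94  94  97 103  89  85 106 113 118 127 132 130 129 129 134 137 144 154
  154 155 153 152]]
```

View pics/s9.png

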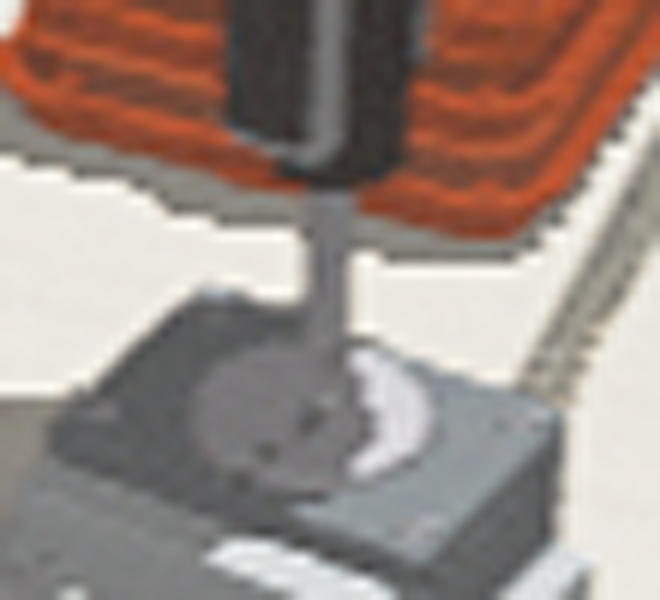

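Run:
```python
from h import *
np.set_printoptions(precision=2,suppress=True)
p=[.5497,-.1749]
for z in(.035,.041,.049,.055,.065,.075,.0835,.09): print(z,proj("side",[[*p,z]]))
print(proj("side",[[p[0]+.001,p[1],.049]])-proj("side",[[*p,.049]]),proj("side",[[p[0],p[1]+.001,.049]])-proj("side",[[*p,.049]]))
```

```text
0.035 [[359.83 241.09]]
0.041 [[359.92 238.91]]
0.049 [[360.04 235.99]]
0.055 [[360.14 233.78]]
0.065 [[360.29 230.09]]
0.075 [[360.45 226.36]]
0.0835 [[360.59 223.16]]
0.09 [[360.69 220.7 ]]
[[ 0.14 -0.24]] [[-0.43 -0.1 ]]
```

Request:
{"op": "jog_arm", "data": {"commands": [{"linear": [0, 0, 0], "dr": [0, 0, 0]}, {"linear": [0, 0, 0], "dr": [0, 0, 0]}]}}

```text
time: 12.53
ee_pos: [0.5503, -0.1744, 0.1357]
orientation: [3.131, -0.256, 0.002]
ft_force: [0.4, -0.6, -1.2]
width: 0.296
```

```bash
python3 st.py
```

```text
t 12.53 p [ 0.5503 -0.1744  0.1357] yawx -0.1629 z [ 0.0013 -0.0006 -1.    ] F [ 0.3569 -0.6163 -1.1728] T [ 0.0085 -0.0123 -0.0168] w 25.3 j [-0.2953  0.5425  0.6608  1.9324 -0.4498  0.8159  0.4482]
```

Request:
{"op": "jog_arm", "data": {"commands": [{"linear": [0, 0.04, -0.05], "dr": [0, 0, 0]}, {"linear": [0, 0.04, -0.1], "dr": [0, 0, 0]}, {"linear": [0, 0.04, -0.14], "dr": [0, 0, 0]}, {"linear": [0, 0.04, -0.14], "dr": [0, 0, 0]}, {"linear": [0, 0.04, -0.14], "dr": [0, 0, 0]}]}}

```text
time: 12.95
ee_pos: [0.5499, -0.1717, 0.1292]
orientation: [-3.131, 0.253, 0.0]
ft_force: [0.1, -0.1, -0.4]
width: 0.296
```

Request:
{"op": "jog_arm", "data": {"commands": [{"linear": [0, 0, -0.025], "dr": [0, 0, 0]}, {"linear": [0, 0, -0.05], "dr": [0, 0, 0]}, {"linear": [0, 0, -0.05], "dr": [0, 0, 0]}]}}

```text
time: 13.2
ee_pos: [0.5499, -0.1717, 0.1272]
orientation: [-3.131, 0.253, 0.0]
ft_force: [-0.5, -0.7, -0.9]
width: 0.295
```

Request:
{"op": "jog_arm", "data": {"commands": [{"linear": [0, 0, -0.02], "dr": [0, 0, 0]}, {"linear": [0, 0, -0.035], "dr": [0, 0, 0]}, {"linear": [0, 0, -0.035], "dr": [0, 0, 0]}]}}

```text
time: 13.45
ee_pos: [0.5502, -0.1717, 0.1259]
orientation: [3.131, -0.253, 0.0]
ft_force: [0.4, 0.1, 0.1]
width: 0.294
```

Request:
{"op": "jog_arm", "data": {"commands": [{"linear": [0, 0, -0.02], "dr": [0, 0, 0]}, {"linear": [0, 0, -0.03], "dr": [0, 0, 0]}, {"linear": [0, 0, -0.03], "dr": [0, 0, 0]}]}}

```text
time: 13.7
ee_pos: [0.5502, -0.1717, 0.1248]
orientation: [3.131, -0.253, 0.001]
ft_force: [1.7, -0.4, -1.1]
width: 0.295
```

```bash
python3 st.py
```

```text
t 13.7 p [ 0.5502 -0.1717  0.1248] yawx -0.1613 z [ 0.0004 -0.0001 -1.    ] F [ 1.713  -0.3939 -1.1125] T [-0.0494 -0.2761  0.0385] w 25.2 j [-0.29    0.5565  0.6482  1.94   -0.4625  0.7963  0.4555]
```

Request:
{"op": "jog_arm", "data": {"commands": [{"linear": [0.01, -0.01, -0.01], "dr": [0, 0, 0]}, {"linear": [0.015, -0.01, -0.03], "dr": [0, 0, 0]}, {"linear": [0.015, -0.01, -0.03], "dr": [0, 0, 0]}]}}

```text
time: 13.95
ee_pos: [0.5504, -0.1721, 0.1233]
orientation: [-3.131, 0.253, 0.001]
ft_force: [0.0, -1.0, -1.6]
width: 0.296
```

Run:
```python
from st import *
st()
s=vision.grab_frame("side")
cv2.imwrite("pics/s10f.png",s)
crop(s,335,205,390,255,12,"pics/s10.png")
```

```text
t 13.95 p [ 0.5504 -0.1721  0.1233] yawx -0.1614 z [-0.0006  0.0001 -1.    ] F [ 0.0279 -1.0331 -1.6403] T [ 0.0607 -0.036   0.0261] w 25.3 j [-0.2879  0.5594  0.6465  1.9393 -0.4641  0.7953  0.4571]
```

View pics/s10.png

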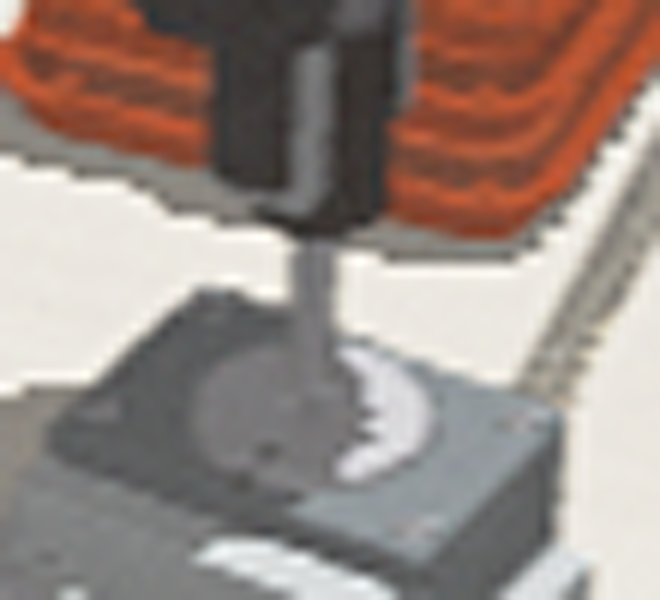

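The side view shows the blade covering the slot at crop (315,405), and no vertical force has appeared below the disc top, so the blade is in. I'll go about 1 mm deeper.

Request:
{"op": "jog_arm", "data": {"commands": [{"linear": [0, -0.01, -0.015], "dr": [0, 0, 0]}, {"linear": [0, -0.01, -0.03], "dr": [0, 0, 0]}, {"linear": [0, -0.01, -0.03], "dr": [0, 0, 0]}]}}

```text
time: 14.25
ee_pos: [0.5505, -0.1725, 0.1222]
orientation: [-3.131, 0.253, 0.0]
ft_force: [-0.2, 0.2, -0.4]
width: 0.292
```

```bash
python3 st.py
```

```text
t 14.25 p [ 0.5505 -0.1725  0.1222] yawx -0.1614 z [-0.0003  0.     -1.    ] F [-0.2341  0.2268 -0.3886] T [-0.0703  0.0396  0.0162] w 24.9 j [-0.286   0.5611  0.6452  1.9396 -0.4657  0.7931  0.459 ]
```

Request:
{"op": "jog_arm", "data": {"commands": [{"linear": [0, 0, 0], "dr": [0, 0, -0.8]}, {"linear": [0, 0, 0], "dr": [0, 0, -1.6]}, {"linear": [0, 0, 0], "dr": [0, 0, -2.4]}, {"linear": [0, 0, 0], "dr": [0, 0, -3.2]}, {"linear": [0, 0, 0], "dr": [0, 0, -4]}]}}

```text
time: 14.67
ee_pos: [0.551, -0.1722, 0.1224]
orientation: [-3.038, 0.797, -0.001]
ft_force: [1.2, -0.6, -1.9]
width: 0.296
```

Run:
```python
from st import *
st()
s=vision.grab_frame("side")
crop(s,335,205,390,255,12,"pics/s11.png")
```

```text
t 14.67 p [ 0.551  -0.1722  0.1224] yawx -0.5133 z [ 0.0006  0.0003 -1.    ] F [ 1.178  -0.6173 -1.9359] T [ 0.159  -0.2042  0.0656] w 25.2 j [-0.3485  0.5914  0.7376  1.9428 -0.5423  0.8144  0.1765]
```

View pics/s11.png

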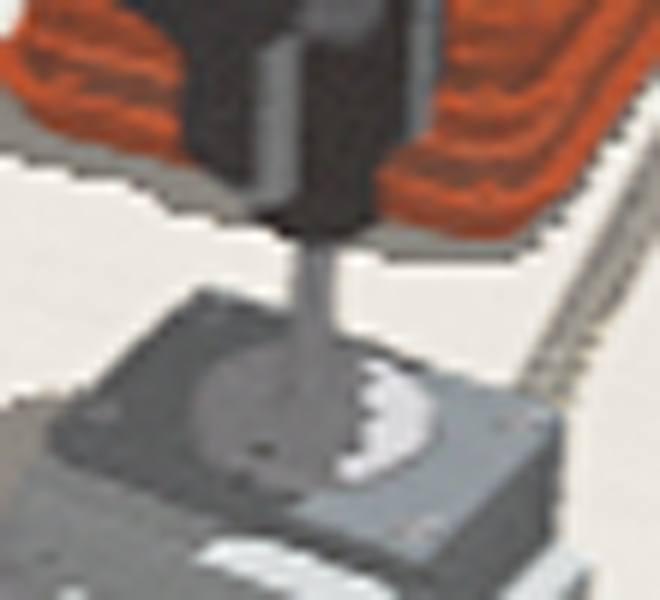

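Request:
{"op": "jog_arm", "data": {"commands": [{"linear": [0, 0, 0], "dr": [0, 0, -0.5]}, {"linear": [0, 0, 0], "dr": [0, 0, -0.9]}, {"linear": [0, 0, 0], "dr": [0, 0, -0.9]}]}}

```text
time: 14.97
ee_pos: [0.5511, -0.1721, 0.1224]
orientation: [-3.006, 0.911, -0.001]
ft_force: [1.6, 1.2, -0.2]
width: 0.295
```

```bash
python3 st.py
```

```text
t 14.97 p [ 0.5511 -0.1721  0.1224] yawx -0.5881 z [ 0.0005  0.0001 -1.    ] F [ 1.6403  1.1546 -0.2481] T [ 0.3288 -0.3996  0.0424] w 25.2 j [-0.3616  0.5989  0.7576  1.9434 -0.5589  0.8198  0.1166]
```

Request:
{"op": "jog_arm", "data": {"commands": [{"linear": [0, 0, 0], "dr": [0, 0, -0.4]}, {"linear": [0, 0, 0], "dr": [0, 0, -0.7]}, {"linear": [0, 0, 0], "dr": [0, 0, -0.7]}]}}

```text
time: 15.22
ee_pos: [0.5511, -0.1721, 0.1224]
orientation: [-2.977, 1.002, -0.001]
ft_force: [2.3, 1.6, -0.7]
width: 0.297
```

```bash
python3 st.py
```

```text
t 15.22 p [ 0.5511 -0.1721  0.1224] yawx -0.6493 z [ 0.0007  0.0003 -1.    ] F [ 2.329   1.5525 -0.7277] T [ 0.4698 -0.6238  0.0658] w 25.4 j [-0.3717  0.605   0.7733  1.9439 -0.5726  0.8243  0.0679]
```

Request:
{"op": "jog_arm", "data": {"commands": [{"linear": [0, 0, 0], "dr": [0, 0, -0.3]}, {"linear": [0, 0, 0], "dr": [0, 0, -0.5]}, {"linear": [0, 0, 0], "dr": [0, 0, -0.5]}]}}

```text
time: 15.47
ee_pos: [0.5511, -0.1722, 0.1224]
orientation: [-2.954, 1.068, -0.001]
ft_force: [4.0, 2.1, -2.0]
width: 0.292
```

```bash
python3 st.py
```

```text
t 15.47 p [ 0.5511 -0.1722  0.1224] yawx -0.6942 z [ 0.0007  0.0003 -1.    ] F [ 3.9759  2.1103 -1.9586] T [ 0.6875 -0.8287  0.0593] w 25.0 j [-0.379   0.6096  0.785   1.9444 -0.5825  0.8277  0.0322]
```

Request:
{"op": "jog_arm", "data": {"commands": [{"linear": [0.015, 0.008, 0], "dr": [0, 0, 0]}, {"linear": [0.025, 0.015, 0], "dr": [0, 0, 0]}, {"linear": [0.025, 0.015, 0], "dr": [0, 0, 0]}]}}

```text
time: 15.72
ee_pos: [0.5514, -0.172, 0.1224]
orientation: [2.954, -1.068, -0.001]
ft_force: [1.6, 1.9, 0.0]
width: 0.295
```

```bash
python3 st.py
```

```text
t 15.72 p [ 0.5514 -0.172   0.1224] yawx -0.6935 z [-0.0004 -0.     -1.    ] F [1.61   1.9069 0.0094] T [ 0.4619 -0.3389  0.0699] w 25.2 j [-0.3793  0.6105  0.7851  1.9431 -0.5817  0.829   0.0315]
```

Request:
{"op": "jog_arm", "data": {"commands": [{"linear": [0, 0, 0], "dr": [0, 0, -0.3]}, {"linear": [0, 0, 0], "dr": [0, 0, -0.5]}, {"linear": [0, 0, 0], "dr": [0, 0, -0.5]}]}}

```text
time: 15.97
ee_pos: [0.5515, -0.172, 0.1224]
orientation: [2.929, -1.135, -0.0]
ft_force: [1.5, 1.1, -0.2]
width: 0.295
```

```bash
python3 st.py
```

```text
t 15.97 p [ 0.5515 -0.172   0.1224] yawx -0.739 z [-0.0002 -0.0001 -1.    ] F [ 1.4506  1.0915 -0.2356] T [ 0.4489 -0.3012  0.034 ] w 25.2 j [-0.3868  0.6154  0.7969  1.9435 -0.592   0.8325 -0.0047]
```

Request:
{"op": "jog_arm", "data": {"commands": [{"linear": [0.01, 0.01, 0], "dr": [0, 0, -0.3]}, {"linear": [0.01, 0.01, 0], "dr": [0, 0, -0.5]}, {"linear": [0.01, 0.01, 0], "dr": [0, 0, -0.5]}]}}

```text
time: 16.22
ee_pos: [0.5517, -0.1718, 0.1223]
orientation: [2.904, -1.198, -0.0]
ft_force: [-0.3, 0.1, 1.0]
width: 0.292
```

```bash
python3 st.py
```

```text
t 16.22 p [ 0.5517 -0.1718  0.1223] yawx -0.7827 z [-0.0005 -0.0004 -1.    ] F [-0.2766  0.1054  0.988 ] T [ 0.1377 -0.067   0.1146] w 25.0 j [-0.3945  0.6206  0.8084  1.9434 -0.6016  0.8363 -0.0404]
```

Request:
{"op": "jog_arm", "data": {"commands": [{"linear": [0, 0, 0], "dr": [0, 0, -0.3]}, {"linear": [0, 0, 0], "dr": [0, 0, -0.5]}, {"linear": [0, 0, 0], "dr": [0, 0, -0.5]}]}}

```text
time: 16.47
ee_pos: [0.5519, -0.1718, 0.1223]
orientation: [2.877, -1.261, -0.0]
ft_force: [-0.2, 0.1, 0.7]
width: 0.296
```

```bash
python3 st.py
```

```text
t 16.47 p [ 0.5519 -0.1718  0.1223] yawx -0.8262 z [-0.0003 -0.0004 -1.    ] F [-0.1613  0.0567  0.6971] T [0.0154 0.0419 0.066 ] w 25.3 j [-0.4015  0.6254  0.8195  1.9437 -0.6114  0.8399 -0.0751]
```

Request:
{"op": "jog_arm", "data": {"commands": [{"linear": [0, 0, 0], "dr": [0, 0, -0.2]}, {"linear": [0, 0, 0], "dr": [0, 0, -0.4]}, {"linear": [0, 0, 0], "dr": [0, 0, -0.4]}]}}

```text
time: 16.72
ee_pos: [0.5519, -0.1717, 0.1223]
orientation: [2.855, -1.311, -0.0]
ft_force: [-0.8, -0.8, -0.6]
width: 0.297
```

```bash
python3 st.py
```

```text
t 16.72 p [ 0.5519 -0.1717  0.1223] yawx -0.861 z [-0.0002 -0.0003 -1.    ] F [-0.7678 -0.7887 -0.5508] T [-0.1438  0.0094 -0.0387] w 25.4 j [-0.407   0.6293  0.8283  1.9439 -0.6193  0.8428 -0.1029]
```

Request:
{"op": "jog_arm", "data": {"commands": [{"linear": [0, 0, 0], "dr": [0, 0, -0.2]}, {"linear": [0, 0, 0], "dr": [0, 0, -0.4]}, {"linear": [0, 0, 0], "dr": [0, 0, -0.4]}]}}

```text
time: 16.97
ee_pos: [0.552, -0.1717, 0.1224]
orientation: [2.831, -1.361, 0.0]
ft_force: [-0.5, 0.0, 0.2]
width: 0.292
```

```bash
python3 st.py
```

```text
t 16.97 p [ 0.552  -0.1717  0.1224] yawx -0.8959 z [ 0.     -0.0003 -1.    ] F [-0.4625  0.0173  0.2127] T [-0.2121  0.0055  0.0261] w 25.0 j [-0.4124  0.6333  0.8372  1.9441 -0.6272  0.8458 -0.1307]
```

```bash
cat > tq.py <<'E'
from st import *
T=[];E=[]
for i in range(5):
    o=env.observe(); T.append(np.r_[o['ft_torque'],o['ft_force']]);E.append(o['effort'][6]); s=vision.grab_frame("side")
st(); T=np.array(T); print("Tz",T[:,2],"mean",T.mean(0),"J7",np.array(E))
cv2.imwrite("pics/last.png",s)
crop(s,335,205,390,255,12,"pics/lastc.png")
E
python3 tq.py
```

```text
t 17.22 p [ 0.552  -0.1716  0.1224] yawx -0.8944 z [ 0.0001 -0.0002 -1.    ] F [ 0.2754 -1.3101  0.0949] T [-0.3327  0.0275  0.0485] w 25.2 j [-0.4122  0.633   0.8367  1.9442 -0.6269  0.8457 -0.1296]
Tz [0.0261 0.047  0.032  0.0396 0.0376] mean [-0.2898  0.02    0.0365 -0.3206 -0.6742  0.2011] J7 [-0.2288 -0.1461 -0.081  -0.0554 -0.0465]
```

View pics/lastc.png

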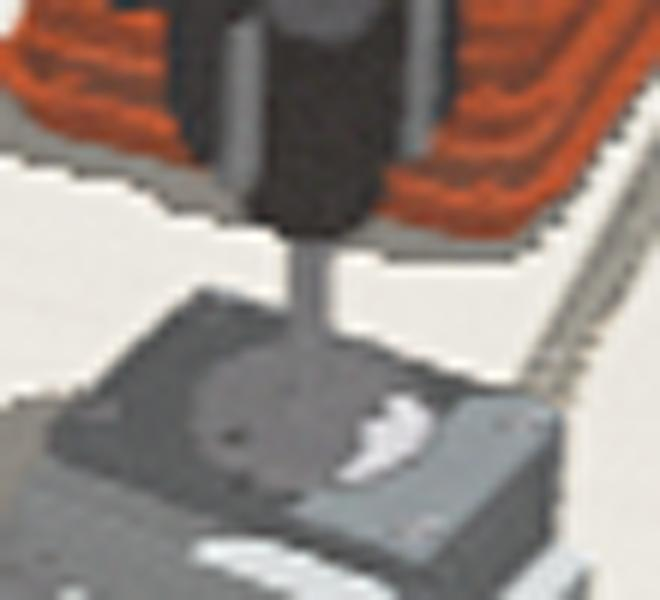

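Request:
{"op": "jog_arm", "data": {"commands": [{"linear": [0, 0, 0], "dr": [0, 0, -0.25]}, {"linear": [0, 0, 0], "dr": [0, 0, -0.5]}, {"linear": [0, 0, 0], "dr": [0, 0, -0.5]}]}}

```text
time: 17.47
ee_pos: [0.5521, -0.1717, 0.1224]
orientation: [2.801, -1.423, 0.0]
ft_force: [-0.6, -1.1, -0.1]
width: 0.295
```

```bash
python3 tq.py
```

```text
t 17.72 p [ 0.5521 -0.1716  0.1224] yawx -0.938 z [ 0.0001 -0.0003 -1.    ] F [ 0.6575 -3.3414 -0.5784] T [-0.5621 -0.0754  0.0648] w 25.6 j [-0.419   0.6381  0.8479  1.9445 -0.6367  0.8496 -0.1643]
Tz [0.0315 0.0619 0.0272 0.0642 0.0586] mean [-0.4414 -0.0224  0.0487 -0.0527 -1.5432  0.1344] J7 [-0.2953 -0.1916 -0.1096 -0.0774 -0.0662]
```

Request:
{"op": "jog_arm", "data": {"commands": [{"linear": [0, 0, 0], "dr": [0, 0, -0.25]}, {"linear": [0, 0, 0], "dr": [0, 0, -0.4]}, {"linear": [0, 0, 0], "dr": [0, 0, -0.4]}]}}

```text
time: 17.97
ee_pos: [0.5521, -0.1717, 0.1224]
orientation: [2.776, -1.47, 0.001]
ft_force: [1.0, -2.5, -0.3]
width: 0.294
```

```bash
python3 tq.py
```

```text
t 18.22 p [ 0.5521 -0.1716  0.1224] yawx -0.9729 z [ 0.0002 -0.0002 -1.    ] F [ 0.3721 -3.0112 -0.8819] T [-0.599  -0.106   0.0542] w 25.4 j [-0.4243  0.6422  0.8568  1.9447 -0.6445  0.8528 -0.1922]
Tz [0.0741 0.0799 0.0795 0.0874 0.1031] mean [-0.6273 -0.1286  0.0848  0.5241 -2.5529 -0.4815] J7 [-0.2432 -0.166  -0.1114 -0.0903 -0.083 ]
```

Request:
{"op": "jog_arm", "data": {"commands": [{"linear": [0, -0.015, 0], "dr": [0, 0, -0.15]}, {"linear": [0, -0.02, 0], "dr": [0, 0, -0.3]}, {"linear": [0, -0.02, 0], "dr": [0, 0, -0.3]}]}}

```text
time: 18.47
ee_pos: [0.5522, -0.1719, 0.1224]
orientation: [-2.756, 1.506, 0.001]
ft_force: [1.2, -0.6, 1.3]
width: 0.293
```

```bash
python3 tq.py
```

```text
t 18.72 p [ 0.5521 -0.1719  0.1224] yawx -0.9988 z [ 0.      0.0006 -1.    ] F [0.7766 0.2834 1.366 ] T [ 0.0935 -0.1877  0.1373] w 25.2 j [-0.4269  0.6454  0.8628  1.9444 -0.6507  0.8561 -0.2119]
Tz [0.058  0.1478 0.0927 0.0549 0.091 ] mean [-0.0122 -0.1304  0.0889  0.6316 -0.0063  0.946 ] J7 [-0.2236 -0.1651 -0.1178 -0.0991 -0.0926]
```

Request:
{"op": "jog_arm", "data": {"commands": [{"linear": [0, 0, 0], "dr": [0, 0, -0.2]}, {"linear": [0, 0, 0], "dr": [0, 0, -0.3]}, {"linear": [0, 0, 0], "dr": [0, 0, -0.3]}]}}

```text
time: 18.97
ee_pos: [0.5522, -0.1719, 0.1224]
orientation: [-2.737, 1.541, 0.0]
ft_force: [0.9, 1.0, 1.6]
width: 0.297
```

```bash
python3 tq.py
```

```text
t 19.22 p [ 0.5521 -0.172   0.1224] yawx -1.0251 z [ 0.0001  0.0004 -1.    ] F [1.2262 1.4948 0.8918] T [ 0.4765 -0.2336  0.1567] w 25.2 j [-0.4308  0.6487  0.8695  1.9446 -0.6566  0.8584 -0.2328]
Tz [0.1597 0.1008 0.0425 0.1026 0.1102] mean [ 0.3509 -0.2448  0.1032  1.0753  1.3879  1.2129] J7 [-0.2165 -0.1599 -0.1215 -0.1067 -0.1016]
```

View pics/lastc.png

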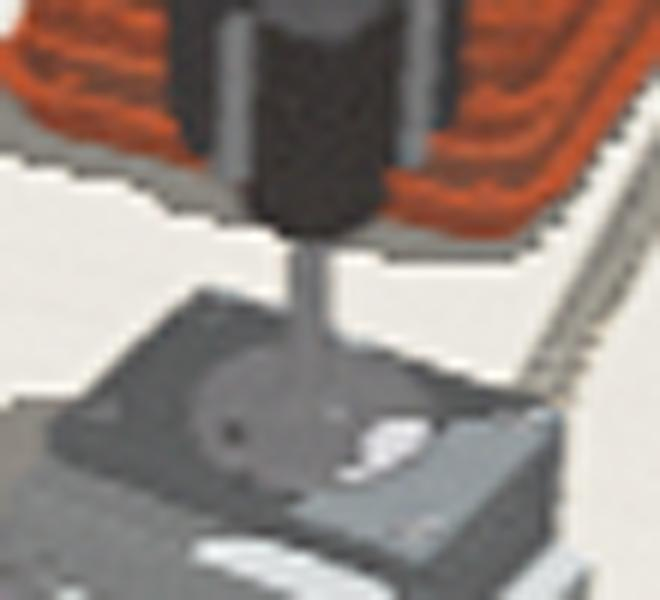

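```bash
cat > arrow.py <<'E'
from h import *
import sys
c=onz("side",360.6,238.7,.041)
def ang(u,v):
    p=onz("side",u,v,.041)-c; return np.arctan2(-p[1],-p[0]),np.hypot(*p[:2])
if __name__=="__main__":
    for X,Y in((270,452),(262,452),(235,435),(233,432)): print(ang(335+(X+.5)/12-.5,205+(Y+.5)/12-.5))
    for f in("s9f","s10f","last"):
        g=cv2.cvtColor(cv2.imread(f"pics/{f}.png"),cv2.COLOR_BGR2GRAY); print(g[237:246,351:361])
E
python3 arrow.py
```

```text
(np.float64(-0.19559488316569656), np.float64(0.015781370088311538))
(np.float64(-0.2703968479926614), np.float64(0.01662450764008566))
(np.float64(-0.7024645268275526), np.float64(0.01676537822709533))
(np.float64(-0.7620221356376066), np.float64(0.01663965137174796))
[[111 122 120 119 121 122 121 122 121 123]
 [110 118 122 122 120 119 117 123 123 112]
 [111 120 119 121 120 122 122 122 119 102]
 [113 118 119 120 119 120 121 121 112  89]
 [108 122 121 120 118 118 118 122 114 109]
 [102 116 121 120 122 103  92 111 118 120]
 [ 99 102 118 126 127 115 106 120 119 120]
 [ 93  92 104  98  98 115 130 130 128 124]
 [ 94  97 103  89  85 106 113 118 127 132]]
[[109 123 121 121 122 121 121 120 119 122]
 [110 120 121 119 122 121 121 128 127 113]
 [114 123 121 118 122 120 121 121 119 112]
 [115 122 120 121 121 120 121 120 119 116]
 [108 118 119 119 119 122 120 123 119 118]
 [102 116 120 118 123 105  91 108 121 119]
 [ 95 104 121 126 126 113 109 121 117 118]
 [ 97  92  97  99  96 118 130 130 126 123]
 [ 95 100  99  87  84 104 113 120 127 132]]
[[108 122 119 120 120 118 118 116 119 122]
 [110 118 118 121 122 117 119 121 125 123]
 [116 122 119 124 120 122 122 124 126 124]
 [116 121 106  88 110 118 120 122 121 121]
 [103 122 105  80 102 120 118 119 118 121]
 [102 118 120 119 120 120 121 119 121 122]
 [ 96 104 120 128 123 122 120 120 121 119]
 [ 96  94  99 100  97 115 126 126 126 124]
 [ 96  98  98  87  86 104 114 120 124 132]]
```

```bash
cat >> arrow.py <<'E'
def cen(f,u,v):
    g=cv2.cvtColor(cv2.imread(f),cv2.COLOR_BGR2GRAY).astype(float)
    ys,xs=np.mgrid[v-1:v+2,u-1:u+2]; w=np.clip(117-g[v-1:v+2,u-1:u+2],0,None)
    a,b=(w*xs).sum()/w.sum(),(w*ys).sum()/w.sum(); return a,b,ang(a,b)
E
python3 - <<'E'
from arrow import *
print(cen("pics/s9f.png",357,242),cen("pics/s10f.png",357,242),cen("pics/last.png",354,240))
E
```

```text
(np.float64(356.82758620689657), np.float64(242.22413793103448), (np.float64(-0.21853080035526584), np.float64(0.016092796143097))) (np.float64(356.8813559322034), np.float64(242.20338983050848), (np.float64(-0.21490093541780683), np.float64(0.015959843327937536))) (np.float64(353.990990990991), np.float64(240.57657657657657), (np.float64(-0.753113872627241), np.float64(0.016634809248765745)))
```

Request:
{"op": "jog_arm", "data": {"commands": [{"linear": [0, 0, 0], "dr": [0, 0, -0.2]}, {"linear": [0, 0, 0], "dr": [0, 0, -0.4]}, {"linear": [0, 0, 0], "dr": [0, 0, -0.4]}], "newtons": 110}}

```text
time: 19.47
ee_pos: [0.5521, -0.172, 0.1219]
orientation: [2.709, -1.59, 0.0]
ft_force: [3.5, 0.8, -6.3]
width: 0.29
```

```bash
python3 tq.py; python3 -c "
from arrow import *
print(cen('pics/last.png',354,240))"
```

```text
t 19.72 p [ 0.5521 -0.172   0.122 ] yawx -1.0598 z [-0.0002 -0.     -1.    ] F [ 4.1472  0.8239 -9.9489] T [ 0.1893 -1.1427  0.0955] w 25.0 j [-0.436   0.6534  0.878   1.9451 -0.6644  0.8611 -0.2606]
Tz [0.047  0.1308 0.1577 0.1468 0.116 ] mean [ 0.1753 -1.0445  0.1197  3.8546  0.5736 -7.85  ] J7 [-0.2996 -0.2179 -0.1524 -0.1266 -0.1176]
(np.float64(353.7710843373494), np.float64(240.48192771084337), (np.float64(-0.784273844259116), np.float64(0.016918078085145578)))
```

Request:
{"op": "jog_arm", "data": {"commands": [{"linear": [-0.01, -0.01, 0], "dr": [0, 0, -0.2]}, {"linear": [0.01, 0.01, 0], "dr": [0, 0, -0.4]}, {"linear": [0.01, 0.01, 0], "dr": [0, 0, -0.4]}]}}

```text
time: 19.97
ee_pos: [0.5522, -0.172, 0.122]
orientation: [2.681, -1.637, -0.001]
ft_force: [3.6, -0.3, -10.7]
width: 0.289
```

```bash
python3 tq.py; python3 -c "
from arrow import *
print(cen('pics/last.png',354,240))"
```

```text
t 20.22 p [ 0.5522 -0.172   0.1221] yawx -1.0951 z [-0.0005 -0.0001 -1.    ] F [  4.1823  -0.0558 -13.2798] T [-0.1487 -1.0189  0.1318] w 25.3 j [-0.4415  0.6579  0.8872  1.945  -0.6719  0.8652 -0.2893]
Tz [0.1437 0.1633 0.1243 0.1244 0.1346] mean [ -0.0755  -1.129    0.1381   3.8679  -0.6551 -12.1403] J7 [-0.3179 -0.2306 -0.1583 -0.1298 -0.12  ]
(np.float64(353.79545454545456), np.float64(240.4659090909091), (np.float64(-0.7862295643368149), np.float64(0.016842018777507115)))
```

Request:
{"op": "jog_arm", "data": {"commands": [{"linear": [0.02, 0, -0.02], "dr": [0, 0, -0.2]}, {"linear": [0.02, 0, -0.02], "dr": [0, 0, -0.4]}, {"linear": [0.02, 0, -0.02], "dr": [0, 0, -0.4]}]}}

```text
time: 20.47
ee_pos: [0.5526, -0.172, 0.1218]
orientation: [2.652, -1.685, -0.002]
ft_force: [-0.7, 1.5, -2.6]
width: 0.288
```

```bash
python3 tq.py; python3 -c "
from arrow import *
print(cen('pics/last.png',354,240))"
```

```text
t 20.72 p [ 0.5528 -0.172   0.1217] yawx -1.1301 z [-0.0007  0.0004 -1.    ] F [-2.2399 -0.014  -0.6068] T [0.3022 0.6344 0.0951] w 24.5 j [-0.4455  0.6638  0.8951  1.9438 -0.6808  0.8694 -0.317 ]
Tz [0.1037 0.1079 0.0969 0.1371 0.1237] mean [ 0.3253  0.3845  0.1139 -1.1786  0.8796 -1.2792] J7 [-0.3063 -0.2242 -0.1588 -0.1329 -0.1237]
(np.float64(353.64383561643837), np.float64(240.0), (np.float64(-0.8912067359235265), np.float64(0.016474477508113764)))
```

View pics/lastc.png

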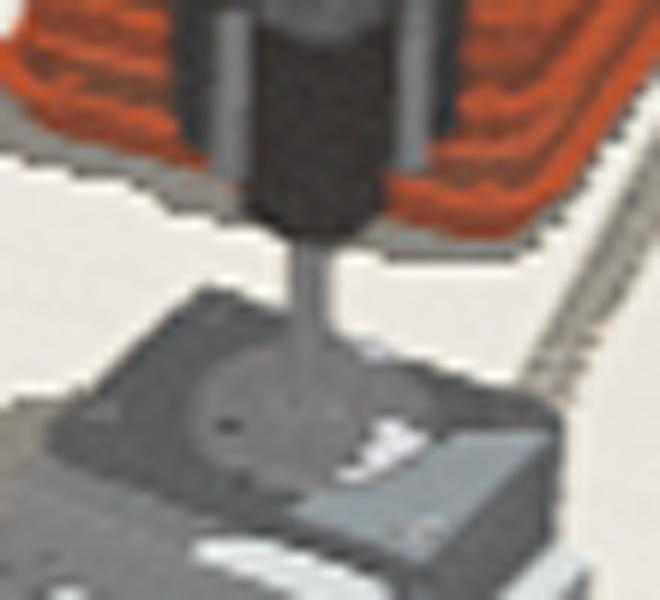

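Request:
{"op": "jog_arm", "data": {"commands": [{"linear": [-0.007, 0.005, 0], "dr": [0, 0, -0.2]}, {"linear": [-0.007, 0.005, 0], "dr": [0, 0, -0.4]}, {"linear": [-0.007, 0.005, 0], "dr": [0, 0, -0.4]}]}}

```text
time: 20.97
ee_pos: [0.5528, -0.1719, 0.1217]
orientation: [2.622, -1.73, -0.0]
ft_force: [-1.6, 0.2, 1.2]
width: 0.29
```

```bash
python3 tq.py; python3 -c "
from arrow import *
print(cen('pics/last.png',354,240))"
```

```text
t 21.22 p [ 0.5528 -0.1719  0.1217] yawx -1.165 z [-0.0001 -0.0002 -1.    ] F [-2.4455  0.9921  0.6873] T [0.0811 0.8443 0.1443] w 24.6 j [-0.451   0.6681  0.9039  1.9445 -0.6888  0.8718 -0.345 ]
Tz [0.1291 0.1301 0.1742 0.1177 0.1363] mean [ 0.1315  0.7362  0.1375 -2.4825  0.0116  1.4061] J7 [-0.3283 -0.2466 -0.1816 -0.1559 -0.147 ]
(np.float64(353.5168539325843), np.float64(240.01123595505618), (np.float64(-0.893871442937769), np.float64(0.01675835469453587)))
```

Request:
{"op": "jog_arm", "data": {"commands": [{"linear": [0, 0, 0], "dr": [0, 0, -0.2]}, {"linear": [0, 0, 0], "dr": [0, 0, -0.4]}, {"linear": [0, 0, 0], "dr": [0, 0, -0.4]}]}}

```text
time: 21.47
ee_pos: [0.5529, -0.1719, 0.1217]
orientation: [2.591, -1.776, 0.0]
ft_force: [-2.7, -0.1, 2.3]
width: 0.29
```

```bash
python3 tq.py; python3 -c "
from arrow import *
print(cen('pics/last.png',354,240))"
```

```text
t 21.72 p [ 0.5529 -0.1719  0.1217] yawx -1.1998 z [ 0.0001 -0.0003 -1.    ] F [-3.2956 -1.2066  2.1038] T [-0.0206  0.9382  0.1313] w 24.8 j [-0.4561  0.6726  0.9124  1.9448 -0.6966  0.8753 -0.3729]
Tz [0.1606 0.152  0.1534 0.1229 0.1681] mean [-0.0636  0.9355  0.1514 -3.1094 -0.4415  2.8913] J7 [-0.3484 -0.2666 -0.2018 -0.1763 -0.1674]
(np.float64(353.5934065934066), np.float64(240.01098901098902), (np.float64(-0.8908696500127429), np.float64(0.01659555344983768)))
```

Request:
{"op": "jog_arm", "data": {"commands": [{"linear": [-0.015, -0.005, 0], "dr": [0, 0, -0.15]}, {"linear": [-0.015, -0.005, 0], "dr": [0, 0, -0.3]}, {"linear": [-0.015, -0.005, 0], "dr": [0, 0, -0.3]}]}}

```text
time: 21.97
ee_pos: [0.5528, -0.172, 0.1217]
orientation: [-2.568, 1.809, -0.001]
ft_force: [-1.1, 0.5, 2.8]
width: 0.291
```

```bash
python3 tq.py; python3 -c "
from arrow import *
print(cen('pics/last.png',354,240))"
```

```text
t 22.22 p [ 0.5527 -0.172   0.1217] yawx -1.2259 z [ 0.0006 -0.0003 -1.    ] F [-0.8972 -0.6589  1.7485] T [-0.1602  0.2633  0.2041] w 25.0 j [-0.4597  0.6754  0.9189  1.9459 -0.7026  0.8772 -0.3932]
Tz [0.1871 0.1439 0.1796 0.1611 0.2154] mean [-0.1344  0.3846  0.1774 -1.1233 -0.1167  2.0315] J7 [-0.3166 -0.2574 -0.2096 -0.1907 -0.1843]
(np.float64(353.6625), np.float64(240.0), (np.float64(-0.8904481611200463), np.float64(0.01643487977730793)))
```

Request:
{"op": "jog_arm", "data": {"commands": [{"linear": [0, 0, 0], "dr": [0, 0, -0.15]}, {"linear": [0, 0, 0], "dr": [0, 0, -0.3]}, {"linear": [0, 0, 0], "dr": [0, 0, -0.3]}]}}

```text
time: 22.47
ee_pos: [0.5527, -0.172, 0.1217]
orientation: [-2.545, 1.842, -0.001]
ft_force: [-0.1, -0.7, 2.0]
width: 0.286
```

```bash
python3 tq.py; python3 -c "
from arrow import *
print(cen('pics/last.png',354,240))"
```

```text
t 22.72 p [ 0.5527 -0.172   0.1217] yawx -1.2521 z [ 0.0006 -0.0003 -1.    ] F [-0.7808 -1.3242  1.9706] T [-0.3003 -0.0193  0.1669] w 24.3 j [-0.4634  0.6788  0.9254  1.946  -0.7085  0.88   -0.4142]
Tz [0.1909 0.1916 0.2047 0.2196 0.1755] mean [-0.2224  0.0519  0.1964 -0.1843 -0.4626  1.5046] J7 [-0.3363 -0.2751 -0.2267 -0.2076 -0.201 ]
(np.float64(353.5921052631579), np.float64(239.93421052631578), (np.float64(-0.9075537793718496), np.float64(0.01650217300045643)))
```

View pics/lastc.png

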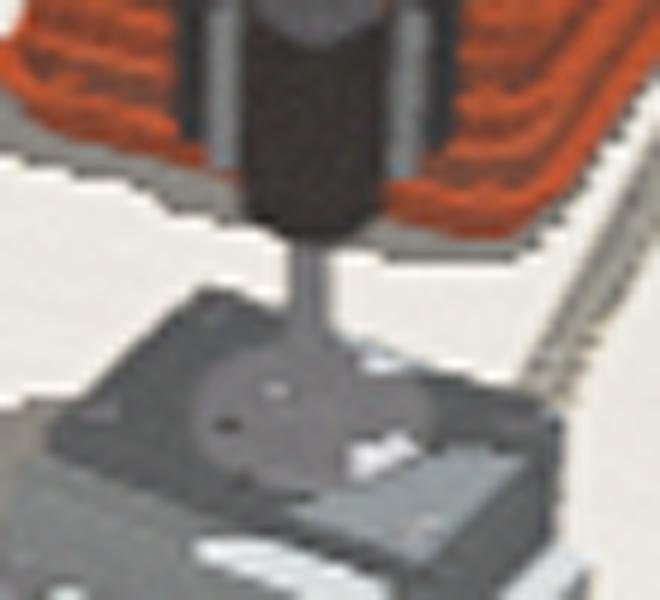

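Request:
{"op": "jog_arm", "data": {"commands": [{"linear": [0, 0, 0], "dr": [0, 0, -0.15]}, {"linear": [0, 0, 0], "dr": [0, 0, -0.35]}, {"linear": [0, 0, 0], "dr": [0, 0, -0.35]}]}}

```text
time: 22.97
ee_pos: [0.5527, -0.172, 0.1217]
orientation: [-2.516, 1.881, -0.001]
ft_force: [1.3, -0.1, 1.8]
width: 0.295
```

```bash
python3 tq.py; python3 -c "
from arrow import *
print(cen('pics/last.png',354,240))"
```

```text
t 23.22 p [ 0.5526 -0.172   0.1217] yawx -1.2827 z [ 0.0005 -0.0003 -1.    ] F [ 0.9708 -1.5312  1.7342] T [-0.3302 -0.3245  0.2251] w 24.6 j [-0.4676  0.6829  0.933   1.9463 -0.7153  0.8834 -0.4386]
Tz [0.1809 0.2313 0.1976 0.1968 0.2164] mean [-0.3425 -0.2404  0.2046  0.8004 -0.9867  1.992 ] J7 [-0.3826 -0.3099 -0.2484 -0.2239 -0.2154]
(np.float64(353.44776119402985), np.float64(239.83582089552237), (np.float64(-0.9342292151450188), np.float64(0.01669572350349579)))
```

Request:
{"op": "jog_arm", "data": {"commands": [{"linear": [0, 0.01, 0], "dr": [0, 0, -0.15]}, {"linear": [0, 0.01, 0], "dr": [0, 0, -0.3]}, {"linear": [0, 0.01, 0], "dr": [0, 0, -0.3]}]}}

```text
time: 23.47
ee_pos: [0.5526, -0.1719, 0.1217]
orientation: [2.491, -1.914, 0.002]
ft_force: [1.8, -2.3, 1.4]
width: 0.287
```

```bash
python3 tq.py; python3 -c "
from arrow import *
print(cen('pics/last.png',354,240))"
```

```text
t 23.72 p [ 0.5526 -0.1719  0.1217] yawx -1.309 z [ 0.0006 -0.0007 -1.    ] F [ 2.5856 -3.4399  0.4703] T [-0.987  -0.6353  0.2558] w 24.5 j [-0.4719  0.6863  0.9398  1.9469 -0.7209  0.8859 -0.4602]
Tz [0.2191 0.2458 0.2511 0.2278 0.2411] mean [-0.8609 -0.5111  0.237   2.1467 -2.9029  1.3104] J7 [-0.3702 -0.3081 -0.2595 -0.2404 -0.2339]
(np.float64(353.4307692307692), np.float64(239.8153846153846), (np.float64(-0.9392539819593262), np.float64(0.016709446431243183)))
```

Request:
{"op": "jog_arm", "data": {"commands": [{"linear": [0.01, -0.015, 0], "dr": [0, 0, 0.6]}, {"linear": [0.01, -0.015, 0], "dr": [0, 0, 1.2]}, {"linear": [0.01, -0.015, 0], "dr": [0, 0, 1.8]}, {"linear": [0.01, -0.015, 0], "dr": [0, 0, 2]}, {"linear": [0.01, -0.015, 0], "dr": [0, 0, 2]}]}}

```text
time: 24.13
ee_pos: [0.5525, -0.1718, 0.1216]
orientation: [-2.649, 1.688, 0.001]
ft_force: [0.6, -1.4, 3.9]
width: 0.295
```

```bash
python3 tq.py; python3 -c "
from arrow import *
print(cen('pics/last.png',354,240))"
```

```text
t 24.38 p [ 0.5526 -0.1718  0.1215] yawx -1.135 z [-0.0005  0.0006 -1.    ] F [-0.3447 -1.0584  4.4852] T [-0.1269  0.0731  0.121 ] w 25.0 j [-0.4464  0.6642  0.8961  1.9446 -0.6824  0.8692 -0.3205]
Tz [0.0665 0.0914 0.0443 0.0414 0.0687] mean [-0.251  -0.0322  0.0625  0.2149 -0.4866  3.8933] J7 [ 0.2301  0.0677 -0.0225 -0.0536 -0.0618]
(np.float64(353.42028985507244), np.float64(239.81159420289856), (np.float64(-0.9404319366728042), np.float64(0.01672781445003073)))
```

Request:
{"op": "jog_arm", "data": {"commands": [{"linear": [0, 0, 0], "dr": [0, 0, 0.4]}, {"linear": [0, 0, 0], "dr": [0, 0, 0.8]}, {"linear": [0, 0, 0], "dr": [0, 0, 0.8]}]}}

```text
time: 24.63
ee_pos: [0.5524, -0.1716, 0.1212]
orientation: [-2.707, 1.593, 0.002]
ft_force: [0.4, -1.1, 1.4]
width: 0.289
```

```bash
python3 tq.py; python3 -c "
from arrow import *
print(cen('pics/last.png',354,240))"
```

```text
t 24.88 p [ 0.5524 -0.1717  0.1212] yawx -1.0652 z [-0.0009  0.0005 -1.    ] F [ 1.392  -0.1886 -0.968 ] T [ 0.0019 -0.0726 -0.0061] w 24.7 j [-0.4361  0.6559  0.8782  1.9444 -0.6668  0.8619 -0.2647]
Tz [ 0.0291 -0.0162  0.0203 -0.0007 -0.0277] mean [-0.1115 -0.0835  0.0009  0.4961 -0.1499  0.171 ] J7 [ 0.373   0.1813  0.0443 -0.006  -0.0209]
(np.float64(353.45714285714286), np.float64(239.81428571428572), (np.float64(-0.9385981832596175), np.float64(0.01665146795031781)))
```

Request:
{"op": "jog_arm", "data": {"commands": [{"linear": [0, 0, 0.05], "dr": [0, 0, 0]}, {"linear": [0, 0, 0.1], "dr": [0, 0, 0]}, {"linear": [0, 0, 0.2], "dr": [0, 0, 0]}, {"linear": [0, 0, 0.4], "dr": [0, 0, 0]}, {"linear": [0, 0, 0.7], "dr": [0, 0, 0]}]}}

```text
time: 25.3
ee_pos: [0.5521, -0.172, 0.1498]
orientation: [2.706, -1.594, -0.002]
ft_force: [0.4, 0.7, -0.8]
width: 0.292
```

```bash
python3 tq.py; python3 -c "
from arrow import *
print(cen('pics/last.png',354,240))"
```

```text
t 25.55 p [ 0.5528 -0.1719  0.1498] yawx -1.0645 z [ 0.0005  0.0003 -1.    ] F [-0.0061 -0.2815 -1.2422] T [0.0028 0.0299 0.0362] w 25.0 j [-0.465   0.6205  0.9189  1.928  -0.627   0.9083 -0.2931]
Tz [-0.0536 -0.0506 -0.0181  0.0383  0.0412] mean [-0.008  -0.0189 -0.0086  0.3053  0.1478 -0.4361] J7 [ 0.2694  0.1008 -0.1447 -0.0653 -0.0234]
(np.float64(353.42857142857144), np.float64(239.75714285714287), (np.float64(-0.9520452016260249), np.float64(0.016651014922477912)))
```

View pics/lastc.png

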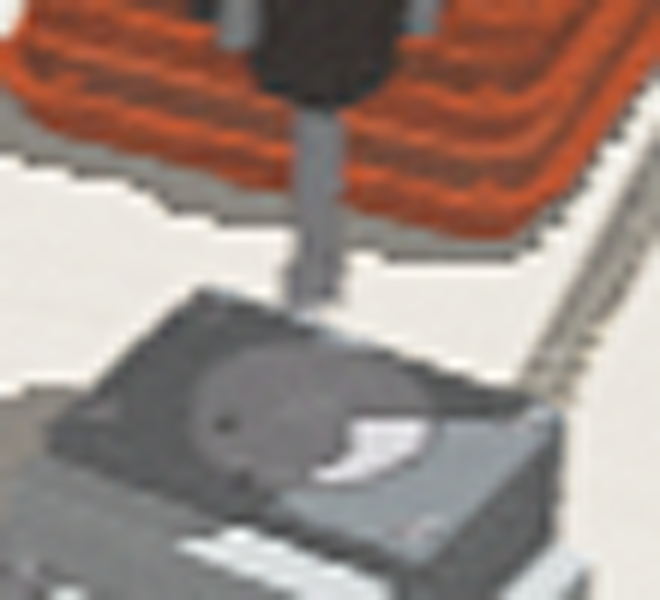

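Request:
{"op": "jog_arm", "data": {"commands": [{"linear": [0, 0, 0.6], "dr": [0, 0, 1.2]}, {"linear": [0.03, -0.7, 1.0], "dr": [0, 0, 2.5]}, {"linear": [0.07, -1.5, 1.0], "dr": [0, 0, 3.8]}, {"linear": [0.1, -2.4, 1.0], "dr": [0, 0, 5.1]}, {"linear": [0.14, -3.14, 1.0], "dr": [0, 0, 6.4]}]}}

```text
time: 25.97
ee_pos: [0.558, -0.2997, 0.1897]
orientation: [3.043, -0.778, 0.001]
ft_force: [-0.4, -0.1, -0.8]
width: 0.292
```

Request:
{"op": "jog_arm", "data": {"commands": [{"linear": [0, 0, 0], "dr": [0, 0, 0.65]}, {"linear": [0, 0, 0], "dr": [0, 0, 0.65]}, {"linear": [0, 0, 0], "dr": [0, 0, 0.65]}, {"linear": [0, 0, 0], "dr": [0, 0, 0.65]}, {"linear": [0, 0, 0], "dr": [0, 0, 0.65]}]}}

```text
time: 26.38
ee_pos: [0.5588, -0.2959, 0.1891]
orientation: [-3.062, 0.698, 0.001]
ft_force: [0.1, -0.0, -0.8]
width: 0.293
```

Run:
```python
from st import *
st()
s=vision.grab_frame("side");t=vision.grab_frame("top")
cv2.imwrite("pics/s20f.png",s);cv2.imwrite("pics/t20f.png",t)
crop(s,380,160,440,260,6,"pics/s20.png"); crop(t,340,180,440,280,6,"pics/t20.png")
o=cv2.imread("pics/s8f.png")
print(cv2.cvtColor(s,cv2.COLOR_BGR2GRAY)[208:232,412:426])
```

```text
t 26.38 p [ 0.5588 -0.2959  0.1891] yawx -0.4483 z [-0.0007  0.001  -1.    ] F [ 0.0886 -0.0221 -0.8462] T [ 0.0043 -0.0111 -0.0202] w 25.0 j [-0.1479  0.5853  0.7675  1.763  -0.4772  0.9902  0.3579]
[[ 48  49  47  52  46  83  67  54  52  48  50 135  84  77]
 [ 49  51  48  48  44 122 122 100 100 126  76  72  54  45]
 [ 49  49  46  44  79 130 122 118 119 144  82  44  45  47]
 [ 45  50  50  49  50 129 121 121 123 107  59  43  48  50]
 [ 53  49  48  50  45 104 117 118 121  85  49  83  57  84]
 [ 48  49  51  49  46  97 113 123 123  75  47  56  47  57]
 [ 50  51  52  51  47 100 117 122 122  72  47  52  48  52]
 [ 50  51  48  49  44 105 116 122 121  71  43  46  46  50]
 [ 51  53  52  46  43  99 115 123 114  70  48  46  51  48]
 [ 49  51  54  45 154 132 120 122 142  84  44  54  53  49]
 [ 53  48  50  45 132 124 119 122 143  87  47  52  50  51]
 [ 54  52  52  44 130 123 115 121 145  90  51  49  54  53]
 [ 52  51  47  44 128 126 119 119  91  54  46  48  50  52]
 [ 56  50  48  45 100 114 120 123  75  46  52  51  51  52]
 [ 67  63  58  52 129 128 123 123  75  54  48  48  51  51]
 [ 49  59  69  73 113 112 114 121  78  50  51  54  49  54]
 [ 43  37  37  42 102 114 118 121  89  71  64  61  58  57]
 [237 240 241 145 101 110 111  71  47  50  61  64  80  80]
 [233 233 236 196 125 155 225 238 135  40  34  39  47  51]
 [230 230 232 234 216 226 233 235 233 235 237 239 139  59]
 [228 230 228 230 230 230 230 231 232 232 234 235 234 235]
 [230 230 230 230 230 229 229 230 229 229 230 230 232 232]
 [229 229 230 230 230 230 229 229 228 229 229 229 230 230]
 [230 228 228 229 230 229 229 231 230 230 230 229 228 229]]
```

View pics/s20.png

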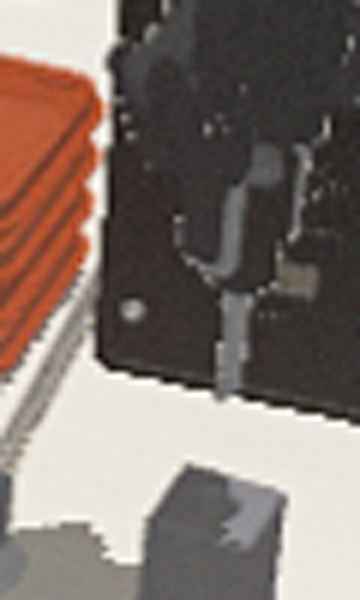

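View pics/t20.png

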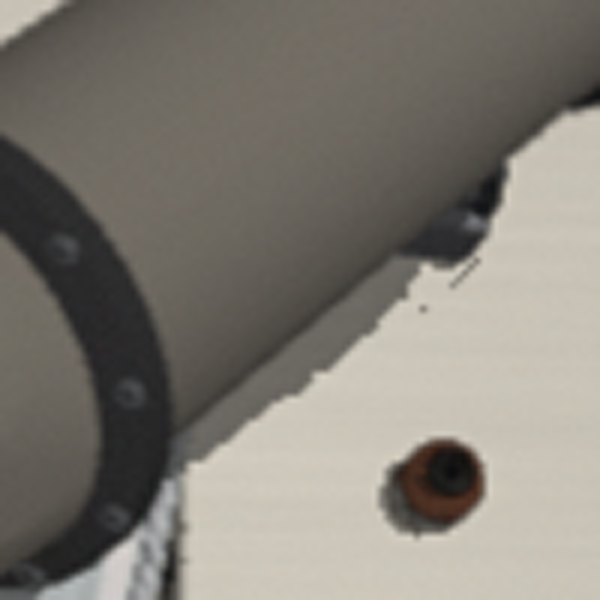

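Request:
{"op": "jog_arm", "data": {"commands": [{"linear": [0, 0, 0], "dr": [0, 0, 0]}, {"linear": [0, 0, 0], "dr": [0, 0, 0]}, {"linear": [0, 0, 0], "dr": [0, 0, 0]}]}}

```text
time: 26.73
ee_pos: [0.5584, -0.2974, 0.1896]
orientation: [-3.063, 0.7, 0.0]
ft_force: [-0.2, 0.0, -1.8]
width: 0.291
```

```bash
python3 st.py
```

```text
t 26.73 p [ 0.5584 -0.2974  0.1896] yawx -0.4491 z [ 0.  0. -1.] F [-0.2232  0.0297 -1.8092] T [-0.0092 -0.0189  0.0806] w 24.8 j [-0.1463  0.5851  0.7682  1.7624 -0.4769  0.9901  0.3589]
```

Request:
{"op": "jog_arm", "data": {"commands": [{"linear": [0, 0, -0.5], "dr": [0, 0, 0]}, {"linear": [0, 0, -1.0], "dr": [0, 0, 0]}, {"linear": [0, 0, -1.2], "dr": [0, 0, 0]}, {"linear": [0, 0, -1.35], "dr": [0, 0, 0]}, {"linear": [0, 0, -1.35], "dr": [0, 0, 0]}]}}

```text
time: 27.15
ee_pos: [0.5585, -0.2975, 0.1348]
orientation: [3.063, -0.7, -0.001]
ft_force: [1.9, 0.8, -1.5]
width: 0.291
```

```bash
python3 st.py
```

```text
t 27.15 p [ 0.5585 -0.2975  0.1348] yawx -0.4493 z [-0.0004  0.0001 -1.    ] F [ 1.8584  0.7574 -1.5214] T [-0.0216 -0.2403 -0.0233] w 24.8 j [-0.1099  0.6486  0.7173  1.7983 -0.5323  0.8983  0.4001]
```

Tip is inside the hole without resistance. Continuing down.

Request:
{"op": "jog_arm", "data": {"commands": [{"linear": [0, 0, -0.3], "dr": [0, 0, 0]}, {"linear": [0, 0, -0.6], "dr": [0, 0, 0]}, {"linear": [0, 0, -0.85], "dr": [0, 0, 0]}, {"linear": [0, 0, -0.98], "dr": [0, 0, 0]}, {"linear": [0, 0, -0.98], "dr": [0, 0, 0]}]}}

```text
time: 27.57
ee_pos: [0.5584, -0.2973, 0.0949]
orientation: [-3.063, 0.699, 0.001]
ft_force: [2.0, 0.5, -2.4]
width: 0.293
```

```bash
python3 st.py
```

```text
t 27.57 p [ 0.5584 -0.2973  0.0949] yawx -0.4491 z [-0.0008  0.0004 -1.    ] F [ 2.0251  0.4579 -2.4378] T [-0.0785 -0.5952  0.0137] w 25.0 j [-0.0815  0.6976  0.6759  1.8173 -0.574   0.8333  0.431 ]
```

Request:
{"op": "jog_arm", "data": {"commands": [{"linear": [0.015, 0, -0.02], "dr": [0, 0, 0]}, {"linear": [0.015, 0, -0.04], "dr": [0, 0, 0]}, {"linear": [0.015, 0, -0.04], "dr": [0, 0, 0]}], "newtons": 30}}

```text
time: 27.82
ee_pos: [0.5587, -0.2978, 0.0949]
orientation: [3.063, -0.7, -0.001]
ft_force: [0.1, 0.1, -1.9]
width: 0.288
```

```bash
python3 st.py
```

```text
t 27.82 p [ 0.5587 -0.2978  0.0949] yawx -0.4495 z [-0.0004  0.     -1.    ] F [ 0.1479  0.0945 -1.8871] T [-0.0365 -0.0458 -0.0496] w 24.6 j [-0.0809  0.6982  0.6762  1.8165 -0.5745  0.8333  0.4313]
```

Request:
{"op": "jog_arm", "data": {"commands": [{"linear": [0, 0, -0.02], "dr": [0, 0, 0]}, {"linear": [0, 0, -0.04], "dr": [0, 0, 0]}, {"linear": [0, 0, -0.04], "dr": [0, 0, 0]}, {"linear": [0, 0, -0.04], "dr": [0, 0, 0]}]}}

```text
time: 28.15
ee_pos: [0.5588, -0.2977, 0.0932]
orientation: [-3.063, 0.7, 0.0]
ft_force: [0.0, 0.2, -1.1]
width: 0.291
```

```bash
python3 st.py
```

```text
t 28.15 p [ 0.5588 -0.2977  0.0932] yawx -0.4495 z [-0.0001  0.0001 -1.    ] F [ 0.0054  0.2175 -1.1486] T [-0.0068 -0.0262 -0.0388] w 24.9 j [-0.0797  0.7002  0.6742  1.8171 -0.5764  0.8304  0.4326]
```

Request:
{"op": "jog_arm", "data": {"commands": [{"linear": [0, 0, 0], "dr": [0, 0, 0]}, {"linear": [0, 0, 0], "dr": [0, 0, 0]}, {"linear": [0, 0, 0], "dr": [0, 0, 0]}, {"linear": [0, 0, 0], "dr": [0, 0, 0]}, {"linear": [0, 0, 0], "dr": [0, 0, 0]}], "grip": 54}}

```text
time: 28.57
ee_pos: [0.559, -0.2977, 0.0932]
orientation: [3.063, -0.7, 0.0]
ft_force: [-0.5, 0.8, -0.1]
width: 0.632
```

Request:
{"op": "jog_arm", "data": {"commands": [{"linear": [0, 0, 0.4], "dr": [0, 0, 0]}, {"linear": [0, 0, 1], "dr": [0, 0, 0]}, {"linear": [0, 0, 1.8], "dr": [0, 0, 0]}, {"linear": [0, 0, 2.7], "dr": [0, 0, 0]}, {"linear": [0, 0, 3.5], "dr": [0, 0, 0]}]}}

```text
time: 28.98
ee_pos: [0.5587, -0.2979, 0.235]
orientation: [3.062, -0.701, 0.0]
ft_force: [0.7, -1.2, 1.0]
width: 0.633
```

Request:
{"op": "jog_arm", "data": {"commands": [{"linear": [0, -0.9, 0.2], "dr": [0, 0, 0]}, {"linear": [0, -1.8, 0.4], "dr": [0, 0, 0]}, {"linear": [0, -2.7, 0.4], "dr": [0, 0, 0]}, {"linear": [0, -3.2, 0.4], "dr": [0, 0, 0]}, {"linear": [0, -3.2, 0.4], "dr": [0, 0, 0]}]}}

```text
time: 29.4
ee_pos: [0.5562, -0.4315, 0.2498]
orientation: [3.056, -0.709, 0.0]
ft_force: [-0.6, 0.6, 0.8]
width: 0.633
```

Run:
```python
from st import *
st()
s=vision.grab_frame("side");t=vision.grab_frame("top")
cv2.imwrite("pics/s30f.png",s);cv2.imwrite("pics/t30f.png",t)
crop(s,290,180,440,300,5,"pics/s30.png"); crop(t,315,180,435,280,6,"pics/t30.png")
```

```text
t 29.4 p [ 0.5562 -0.4315  0.2498] yawx -0.4559 z [-0.0007 -0.0041 -1.    ] F [-0.6422  0.5875  0.7736] T [ 0.0125  0.0843 -0.0328] w 54.1 j [ 0.0775  0.6426  0.783   1.5228 -0.4728  1.1718  0.4894]
```

View pics/s30.png

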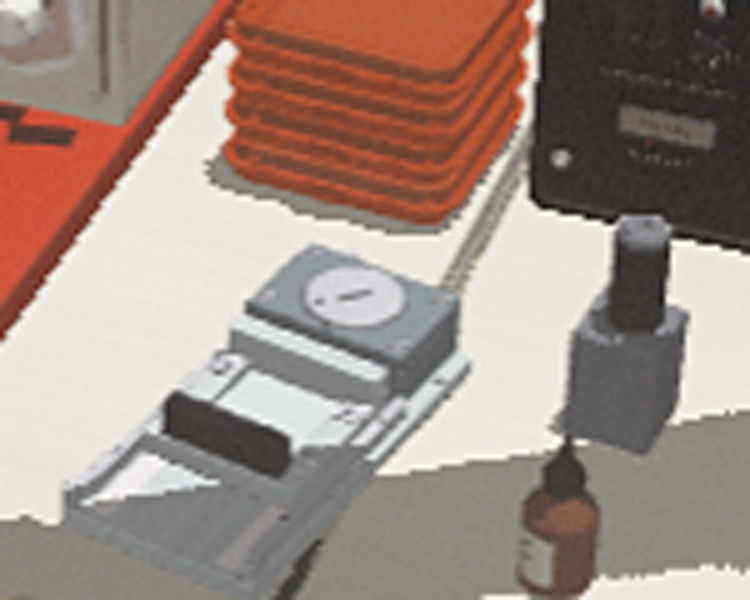

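View pics/t30.png

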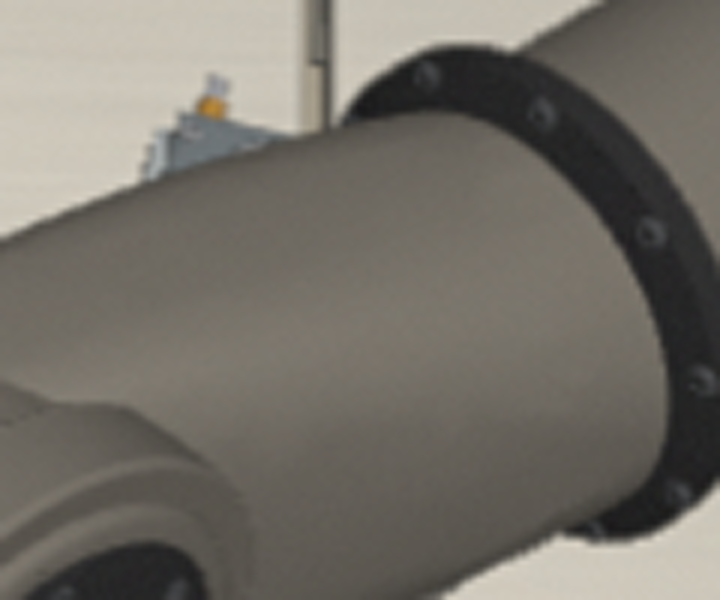

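Run:
```python
from h import *
a=cv2.imread("pics/side0.png");b=cv2.imread("pics/s30f.png")
f=lambda i:cv2.resize(i[215:285,395:435],None,fx=8,fy=8,interpolation=cv2.INTER_CUBIC)
cv2.imwrite("pics/cmp.png",np.hstack([f(a),f(b)]))
from arrow import cen,ang
g=cv2.cvtColor(b,cv2.COLOR_BGR2GRAY); print(g[234:246,350:368])
```

```text
[[152 148 146 147 159 195 214 214 218 215 214 214 214 214 216 205 182 171]
 [152 148 157 196 208 211 214 211 213 215 215 211 212 215 216 217 213 206]
 [148 156 192 211 213 210 215 212 214 216 216 214 215 215 215 216 215 214]
 [140 173 211 212 212 212 211 211 215 215 219 218 217 209 208 217 216 215]
 [133 170 211 211 212 213 212 213 212 197 183 164 140 133 179 214 216 216]
 [132 181 215 194 189 215 213 181 130 121 130 155 182 200 214 215 215 215]
 [137 175 196 135 156 211 212 201 198 213 214 214 217 216 215 212 214 214]
 [135 134 188 213 210 210 213 213 211 213 215 214 216 216 214 213 212 215]
 [145 120 136 185 213 213 211 211 211 210 213 214 214 215 216 215 214 217]
 [150 148 130 128 161 195 214 218 214 212 213 216 215 217 218 219 214 193]
 [136 146 154 145 116 106 154 183 197 212 217 216 216 216 207 184 155 133]
 [ 95  99 117 138 125 120 141 135 133 142 148 146 141 135 135 137 143 150]]
```

View pics/cmp.png

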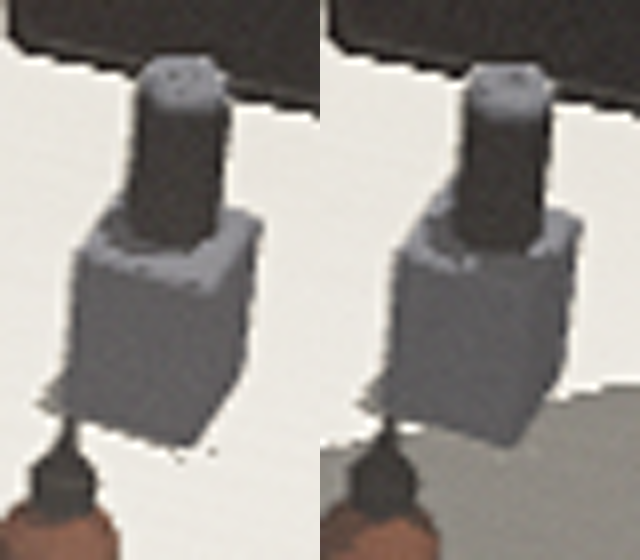

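Request:
{"op": "jog_arm", "data": {"commands": [{"linear": [0, 0, 0], "dr": [0, 0, 0]}, {"linear": [0, 0, 0], "dr": [0, 0, 0]}, {"linear": [0, 0, 0], "dr": [0, 0, 0]}]}}

```text
time: 29.75
ee_pos: [0.5597, -0.424, 0.249]
orientation: [-3.062, 0.696, 0.0]
ft_force: [0.3, 0.8, 0.8]
width: 0.631
```

Run:
```python
from st import *
from arrow import ang
a,b=onz("side",357.6,239.4,.041),onz("side",363.3,237.9,.041); print("slot yaw",np.arctan2(b[1]-a[1],b[0]-a[0]))
st(); print(env.sign_off())
```

```text
slot yaw -0.7811724303296423
t 29.75 p [ 0.5597 -0.424   0.249 ] yawx -0.4472 z [ 0.0002  0.001  -1.    ] F [0.2823 0.8417 0.8473] T [ 0.0096 -0.0139  0.0346] w 53.9 j [ 0.0691  0.64    0.7788  1.5263 -0.4735  1.172   0.4881]
the job is handed in; nothing more can be done
None
```

I carried out the whole sequence and handed the job in at about 30 s. No verdict came back. The squeeze on the seals is worked out from the turning moment, because I had no direct reading of it.

- **Holder:** I pushed it forward until it met the port seals, at about 5–7 N measured at the wrist, then backed off. Pictures show it up against the block.
- **Driver pick-up:** The first grasp closed across the handle's corners (33 mm instead of 26 mm). I released, turned the gripper 40° and took it again on the flats.
- **Cam:** The blade went about 5 mm into the slot with no sign of ramming. I turned clockwise in small steps and stopped at about 0.237 N m. By the moment table that is roughly 9–14 N on the seals, or about 7–11 N after letting go. I backed the driver off until the moment was near zero before lifting it out.
- **Driver returned:** It is back in its stand, upright and fully down. The handle sits about 2–3 mm from where it started.

**Checks that disagreed:**
- The side pictures give a cam turn of about 0.55 rad from the slot's direction and about 0.73 rad from the arrow. Both are above the 0.45 rad needed, but the slot reading leaves little margin.
- The arrow's movement while the cam was firming up would suggest more squeeze than the moment does, up to about 20 N. It was too coarse to trust, so I went by the moment.
- In the last side view the parts of the bench I checked were undisturbed, including the drop bottle. I did not measure each bystander against the starting picture.

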